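# Draw the lamp switch home behind the pastry cartons with the hook rod

### The job

The warming lamp's slide switch stands behind the stacked pastry cartons: take the bent hook rod from its stand by the wooden grip, reach over the cartons with it and draw the lever with the flat paddle towards the cartons until you feel it come up against its stop, and keep it pulled against the stop for a good second with a steady pull of about 8 newtons so that it latches; do not force it. Then lay the hook rod back in its stand as it was and let go. Do not touch the lever with the hand, and leave the ball-topped lever, the cartons and everything else on the counter as they are.

Things in the scene. Friction and masses are not known exactly. Their poses are not given: they have to be found in the camera images.
- hook: bent rod, 0.2-0.3 kg: round 8 mm steel rod along its x with a wooden grip block 60 (x) x 16 (y) x 28 (z) mm around it; origin at the grip's centre, on the rod's axis. At x = +150 mm the rod bends square down (-z) into a leg 150 mm long; at -85 mm it ends in an 18 mm ball. Balance point 40 mm ahead of the origin. Grip it from above, on the sides 16 mm apart
- hook_tip (a point): lower end of the hook's leg, at (150, 0, -150) mm in the hook's frame; the leg is 8 mm thick
- stand: fixed steel stand of the hook, origin at counter level: base 190 x 90 x 12 mm, two posts 52 mm behind and 82 mm ahead (own x) of the origin, each with an open 90-degree V on top, 37 mm wide at the mouth, 12 mm thick, tips 198 mm above the counter. The rod lies in both Vs, grip between the posts, leg hanging free ahead of the front post
- stand_rest (a point): where the hook's origin lies when it rests in the stand: 185 mm above the counter, over the stand's origin; hook and stand x axes then point the same way
- cartons: two narrow white pastry cartons stacked, croissants in the upper one: loose, 1.6 kg, 80 (x) by 360 (y) by 160 mm high, origin at the centre of the underside. The barrier between robot and switches; the switches stand on its +x side
- paddle_box: fixed grey switch box 110 (x) by 90 (y) by 35 mm high, origin at the centre of the underside; carries the flat-paddle lever on its top. It stands about 15 to 30 mm behind the cartons, its +x pointing away from them
- paddle (a joint): travel of the flat-paddle lever, m: 0 is the far end (away from the cartons); it grows as the lever slides along -x of paddle_box, towards the cartons. It drags with about 2 N and stays where it is left. A hard stop hidden in the box, set differently each time, ends the travel somewhere between 0.014 and 0.030; it can only be felt
- paddle_mid (a point): middle of the flat paddle of that lever: a black upright plate 14 thick (x), 34 wide (y), 33 mm high, from 1.5 to 34.5 mm above the box top (so from 36 to 69 mm above the counter; its foot is 26 mm long in x, up to 40 mm above the counter)
- ball_box: fixed switch box like the first one, next to it, carrying the ball-topped lever
- ball (a joint): travel of the ball-topped lever, same sense, m; must stay where it is (within 6 mm)
- ball_mid (a point): centre of the 24 mm ball of the other lever, 61 mm above the counter
- can_a: drinks can, 66 mm across, 115 mm high, origin at its base; bystander
- can_b: drinks can, 66 mm across, 115 mm high, origin at its base; bystander
- cup_stack: stack of paper cups, 80 mm across, 136 mm high, origin at its base; bystander
- cup: paper cup, 80 mm across, 90 mm high, origin at its base; bystander
- jar: glass jar, 64 mm across, 100 mm high, origin at its base; bystander
- spoon: spoon lying on the counter; bystander
- croissant: croissant lying on the counter, about 90 mm; bystander
Not all that is in view belongs to the job. Leave any pink look-alike of the hook alone.

How it is judged:
On the way, in this order (a step that is already met when the one before it is completed fails the run):
1. the hook is lifted out of its stand (z of hook in the frame of stand_rest above 0.03 m), for 0.1 s.
2. the hook keeps the paddle lever pulled, at rest against its stop, with 5 to 11 N for 0.8 s (value of joint paddle above 0.012 m and velocity of joint paddle between -0.003 and 0.003 m/s and contact force between hook and paddle between 5 and 11 N), for 0.8 s.
At the end, for the whole second after the job is handed in: the flat-paddle lever is left drawn home (0.012 m or more of travel) and the hook rests still in both Vs of its stand, leg ahead and hanging down, its origin within 18 mm of where it belongs, upright within 0.2 rad, released (value of joint paddle above 0.012 m and distance between hook and stand_rest below 0.018 m and angle between hook's own z axis and vertical below 0.2 rad and x of hook_tip in the frame of stand above 0.12 m and linear speed of hook below 0.03 m/s); the robot touches nothing.
It fails at once if the hook pulls or presses on the paddle lever with more than 15 N (contact force between hook and paddle above 15 N).
It fails at once if the hand or arm touches the paddle lever (contact force between any of the fingers, the arm and paddle above 0.5 N).
It fails at once if the ball-topped lever is moved by more than 6 mm (value of joint ball above 0.006 m).
It fails at once if the cartons are shifted by more than 10 mm (distance of cartons from where it was at the start of the episode above 0.01 m).
It fails at once if a bystander is moved by more than 15 mm (distance of any of can_a, can_b, cup_stack, cup, jar, spoon, croissant from where it was at the start of the episode above 0.015 m).
It also fails if it takes over 61 s, if anything falls off the work surface, if the arm or the gripper's body presses on something with over 40 N, if the wrist force passes 120 N, or if a joint passes its speed limit or range.

### The arm

A 6-joint arm with a two-finger parallel gripper is mounted at the origin on the work surface. World frame = base frame: x ahead of the robot, y to its left, z up, the work surface at z = 0. Lengths are in m, angles in rad, forces in N, time in s.
With the tool pointing down it reaches from about 0.375 to 0.975 m from the base axis. Payload 3.8 kg.
Tool frame: the origin (TCP) lies between the finger pads; the fingertips stand 14 mm ahead of it and the grasp point (between the pads) lies 5 mm behind it; z points along the fingers, y is the direction in which the jaws open and shut (so a half turn about z gives the same grasp; the last joint's range is limited). The gripper opens to 88 mm and grips with 3 to 60 N. Pads are 18 mm wide; open, the fingers measure 123 mm over their backs; the gripper's body (75 mm by 187 mm) begins 45 mm behind the grasp point.
Start: joints at [1.309, 0.264, 1.604, -0, 1.274, -0.037], TCP at [0.15, 0.658, 0.253] pointing down, gripper open.
Joint ranges: [-2.63, 2.63], [-0.94, 2.18], [0.31, 2.57], [-1.31, 4.45], [0, 2.66], [-2.55, 2.55]. Speed limits (rad/s): [2.57, 2.57, 3.14, 3.14, 3.14, 3.14].

### API

Orientations are given as a unit quaternion [x, y, z, w].
In Python, from rig import arm gives the robot as it stands. The module is installed in compiled form; this text tells all that it offers.
- The arm moves only by the tool drive_tool, never from a script. Its argument "motion" is a list of rows, each a list of 7 numbers: the shift along the tool's x, y, z in mm, then the turn, a rotation vector about the tool's x, y, z in degrees, then the finger opening in mm, from 0 to 88.1. A call has 1 to 10 rows; each row shifts and turns the pose as measured when the row begins, along the tool's axes as they then stand; what a row does not reach is not made up. A row lasts 1/12 s, in which the tool goes at most 41.7 mm and 7.16 degrees, less where a joint would pass 70% of its speed; a pose out of reach is approached as far as the arm can. A call is refused whole if a number of a shift passes 41.7 or a number of a turn 7.16, either way. A call with a gripper value outside its range is refused whole. The fingers move at their own pace and stop on an object; "newtons" is the grip in N (left out, the last holds). Time passes only in rows, so rows that do not move let the fingers close. It gives the time, the measured TCP pose, the force and the opening at its end, in the units of the state.
- arm.get_state(): the state, without advancing time (a new reading comes with each control period).
- arm.grab_frame(name): name is "scene" or "top"; returns (picture, depth): 480x640x3 uint8, red, green, blue; 480x640 float32, m along the optical axis (not along the pixel's ray), 0 where there is no reading.
- arm.camera_params(name): a dict with "fov_y" (degrees; the focal length in pixels is half the picture's height over the tangent of half this angle, whatever the lens; pixels are square), "cx", "cy" (the principal point, pixels), "origin" and "rotation" of the camera in the world. Camera axes: x right, y down, z forward; pixel columns grow to the right and rows downward; lengths in m; the calibration is good to about 2 mm. A picture is of the moment at which its call begins. camera_params takes no time and is no camera call.
- arm.job_done(): hands the job in, once; it reports no verdict.
The state is a dict: "time_s": time; "joint_positions": joint angles; "joint_vel": joint speeds; "joint_torque": joint torques, N m; "tcp_pos": TCP position; "orientation": TCP orientation; "ft_force": force on the tool from outside, world axes, zero at the start; "torque": the same for the moment, N m; "finger_gap": finger opening in m.
Only numpy, scipy, OpenCV 4.12 (cv2) and the standard library are available. Lean on these libraries where they do the work, as an engineer would, in place of code of your own. Each camera call takes 0.05 s, during which the arm holds its last target.

## Working session

There is one attempt and no reset: what is moved stays moved. The work goes in short steps, Python scripts to look and compute and a tool call to move; the robot and the scene stay as the last step left them, time stands still between calls to the robot, and variables do not carry over. Pictures are saved under pics/ and viewed, and the job is handed in when it is done.

Besides the shell and the picture viewer there is one more tool, called after "Emit:" by a JSON object that holds its "name" and its "arguments", one argument or row to a line. drive_tool: Moves the arm, as the interface text tells. Its arguments: {"type":"object","properties":{"motion":{"type":"array"},"newtons":{"type":"number"}},"required":["motion"]}

```bash
mkdir -p pics; cat > h.py <<'E'
import numpy as np, cv2
from rig import arm
def save(name):
    im,d=arm.grab_frame(name); p=arm.camera_params(name)
    np.savez(f'{name}.npz',im=im,d=d); return im,d,p
def cloud(d,p):
    f=240/np.tan(np.radians(p['fov_y'])/2)
    v,u=np.mgrid[0:480,0:640]
    c=np.stack([(u-p['cx'])/f*d,(v-p['cy'])/f*d,d],-1)
    return c@np.array(p['rotation']).T+np.array(p['origin'])
E
python3 - <<'E'
from h import *
for n in('scene','top'):
    im,d,p=save(n); cv2.imwrite(f'pics/{n}0.png',im[:,:,::-1]); print(n,p)
print(arm.get_state())
E
```

```text
scene {'fov_y': 51.8352749862133, 'cx': 322.0572953134331, 'cy': 243.86786967437806, 'origin': array([ 1.46854662, -0.11744969,  0.97851333]), 'rotation': array([ 0.67532238,  0.62254936, -0.264053  , -0.29436031])}
top {'fov_y': 47.61406371524451, 'cx': 324.11372550666556, 'cy': 234.930030931104, 'origin': array([ 0.28285397, -0.03481979,  1.81224288]), 'rotation': array([ 0.71126192, -0.6971618 ,  0.06510195, -0.06191644])}
{'time_s': 0.1, 'joint_positions': array([ 1.30916168e+00,  2.64672161e-01,  1.60520019e+00,  5.30413779e-06,
        1.27370697e+00, -3.69365902e-02]), 'joint_vel': array([-0.00156983, -0.00484813, -0.00246863,  0.0006529 , -0.00089108,
        0.00158447]), 'joint_torque': array([ 7.37325900e-04, -5.03618789e+01, -3.58073008e+01,  7.31214392e-02,
        2.31524633e-02, -4.34989431e-05]), 'tcp_pos': array([0.15026724, 0.65744656, 0.25153641]), 'orientation': array([ 1.12113543e-01,  9.93694906e-01, -9.81908012e-04, -1.50247107e-04]), 'ft_force': array([ 0.67564135, -0.45441714, -0.04949843]), 'torque': array([ 0.01734454,  0.00691415, -0.00263224]), 'finger_gap': 0.08809565789349685}
```

View pics/scene0.png

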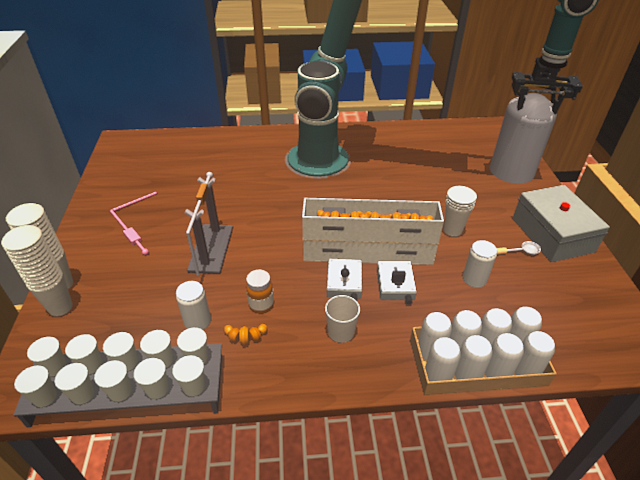

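View pics/top0.png

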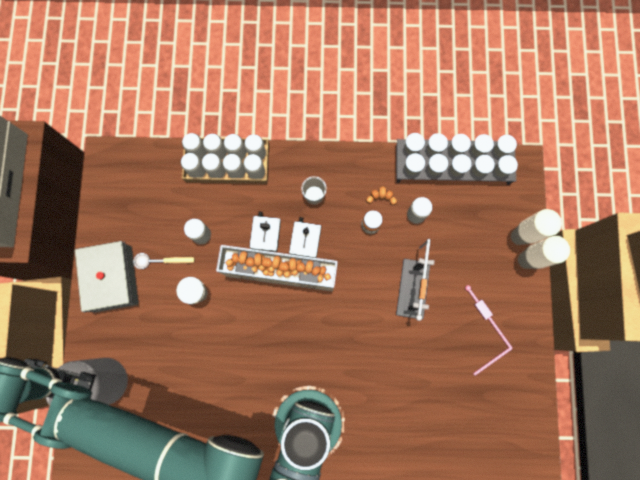

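```bash
sed -i "s/np.array(p\['rotation'\]).T/R.from_quat(p['rotation']).as_matrix().T/; 1a from scipy.spatial.transform import Rotation as R" h.py
python3 - <<'E'
from h import *
s=np.load('scene.npz');im=s['im']
a=cv2.resize(im[170:310,170:450],None,fx=2.8,fy=2.8,interpolation=cv2.INTER_CUBIC)
cv2.imwrite('pics/s_crop.png',a[:,:,::-1])
t=np.load('top.npz');im=t['im']
a=cv2.resize(im[190:330,200:460],None,fx=3,fy=3,interpolation=cv2.INTER_CUBIC)
cv2.imwrite('pics/t_crop.png',a[:,:,::-1])
for n,pts in (('top',[(265,232),(305,238),(275,267),(424,285),(429,245),(420,312),(410,275),(200,300),(420,210)]),('scene',[(345,273),(398,277),(370,205),(204,190),(320,280)])):
    z=np.load(n+'.npz');C=cloud(z['d'],arm.camera_params(n))
    for u,v in pts: print(n,u,v,C[v,u].round(4))
E
```

```text
top 265 232 [0.6124 0.1571 0.0326]
top 305 238 [0.5927 0.0232 0.0448]
top 275 267 [0.482  0.1095 0.1498]
top 424 285 [ 0.4311 -0.3381  0.2019]
top 429 245 [ 0.5539 -0.3575  0.1875]
top 420 312 [ 0.3525 -0.3291  0.1807]
top 410 275 [ 0.48   -0.3264  0.0197]
top 200 300 [0.381  0.3503 0.0736]
top 420 210 [ 0.6795 -0.3452  0.1129]
scene 345 273 [0.6226 0.0222 0.0691]
scene 398 277 [0.6345 0.1571 0.056 ]
scene 370 205 [0.4496 0.1073 0.1447]
scene 204 190 [ 0.426  -0.326   0.2009]
scene 320 280 [ 0.581  -0.0372  0.0025]
```

View pics/s_crop.png

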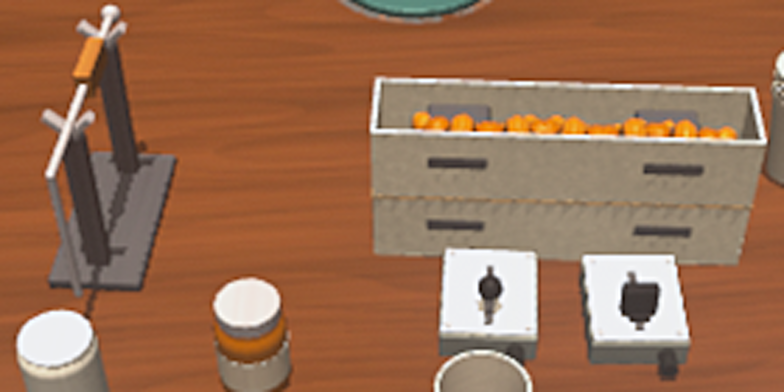

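View pics/t_crop.png

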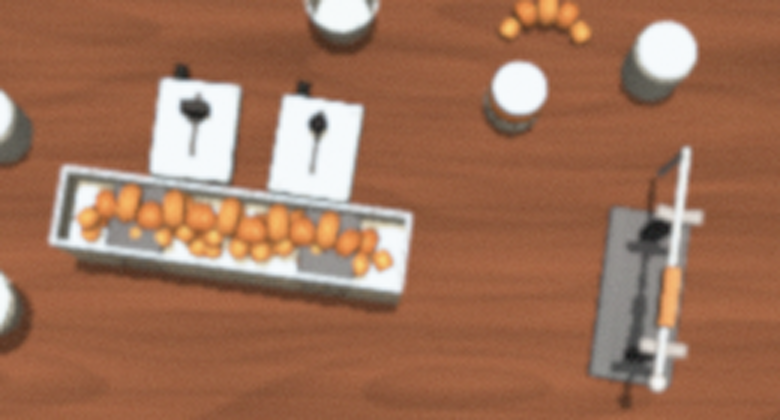

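```bash
python3 - <<'E'
from h import *
def rect(pts,name):
    r=cv2.minAreaRect((pts[:,:2]*1000).astype(np.float32)); 
    b=cv2.boxPoints(r); print(name,len(pts),'c',np.round(r[0],1),'size',np.round(r[1],1),'ang',round(r[2],2),'z',pts[:,2].mean().round(4),pts[:,2].std().round(4))
for n in('top','scene'):
    z=np.load(n+'.npz');C=cloud(z['d'],arm.camera_params(n));im=z['im'].astype(int)
    Q=C.reshape(-1,3);I=im.reshape(-1,3)
    ok=(z['d'].reshape(-1)>0)
    hsv=cv2.cvtColor(z['im'],cv2.COLOR_RGB2HSV).reshape(-1,3).astype(int)
    def sel(x0,x1,y0,y1,z0,z1,m=True): return ok&(Q[:,0]>x0)&(Q[:,0]<x1)&(Q[:,1]>y0)&(Q[:,1]<y1)&(Q[:,2]>z0)&(Q[:,2]<z1)&m
    print(n,'table z',np.median(Q[sel(.3,.9,-.25,.3,-.03,.02),2]))
    w=(hsv[:,1]<60)&(hsv[:,2]>150)
    rect(Q[sel(.53,.72,.09,.22,.02,.05,w)],'padbox')
    rect(Q[sel(.53,.72,-.04,.085,.02,.05,w)],'ballbox')
    rect(Q[sel(.38,.56,-.12,.32,.145,.175)],'carton')
    p=Q[sel(.56,.72,.09,.22,.052,.09)]; rect(p,'paddle') if len(p)>3 else 0
    p=Q[sel(.56,.72,-.04,.085,.052,.09)]; rect(p,'ball') if len(p)>3 else 0
    o=(hsv[:,0]>5)&(hsv[:,0]<20)&(hsv[:,1]>150)&(hsv[:,2]>150)
    p=Q[sel(.3,.65,-.45,-.25,.15,.23,o)]; rect(p,'grip'); 
    p=Q[sel(.25,.65,-.45,-.25,.03,.25)]
    print('stuff z hist',np.histogram(p[:,2],bins=np.arange(.03,.25,.02)))
    rect(Q[sel(.3,.6,-.45,-.22,.005,.03,hsv[:,1]<80)],'base')
E
```

```text
top table z 0.0003251125070840022
padbox 795 c [610.8 157.4] size [ 89.4 111.3] ang 85.32 z 0.0349 0.0048
ballbox 840 c [592.4  23.1] size [ 90.1 111.9] ang 82.51 z 0.0348 0.0049
carton 1028 c [486.5 103.2] size [360.9  81.7] ang 83.17 z 0.1549 0.006
paddle 53 c [631. 154.] size [33.9 16.2] ang 80.36 z 0.0675 0.0059
ball 68 c [665.8  12.2] size [ 37.1 123.9] ang 72.9 z 0.0714 0.0087
grip 0 c [0. 0.] size [0. 0.] ang 0.0 z nan nan
stuff z hist (array([ 16,  20,  19,  24,  19,  17,  12, 168, 254,   1]), array([0.03, 0.05, 0.07, 0.09, 0.11, 0.13, 0.15, 0.17, 0.19, 0.21, 0.23]))
base 1073 c [ 466.9 -343.6] size [ 97.4 250.9] ang 80.28 z 0.0128 0.0042
scene table z 0.0013778169052792721
padbox 897 c [599.3 160.9] size [ 87.6 137.2] ang 84.95 z 0.036 0.0025
ballbox 963 c [592.   25.5] size [ 87.7 112.6] ang 81.94 z 0.0359 0.0023
carton 2071 c [487.5 106.3] size [361.3  91.7] ang 83.89 z 0.1543 0.0054
paddle 110 c [633.1 157.9] size [33.1 15.3] ang 87.53 z 0.065 0.0064
ball 226 c [664.3   7.7] size [ 42.4 115.2] ang 84.81 z 0.0713 0.0098
grip 82 c [ 422.  -332.8] size [16.7 59. ] ang 85.8 z 0.1996 0.0017
stuff z hist (array([110, 121, 119, 123, 130, 127, 104, 273, 257,   0]), array([0.03, 0.05, 0.07, 0.09, 0.11, 0.13, 0.15, 0.17, 0.19, 0.21, 0.23]))
base 1179 c [ 469.3 -345.4] size [133.4 257.6] ang 89.91 z 0.0135 0.0033<stdin>:4: RuntimeWarning: Mean of empty slice.
  ret = ret.dtype.type(ret / rcount)
  ret = _var(a, axis=axis, dtype=dtype, out=out, ddof=ddof,
  arrmean = um.true_divide(arrmean, div, out=arrmean,
  ret = ret.dtype.type(ret / rcount)
```

```bash
python3 - <<'E'
from h import *
for n in('top','scene'):
    z=np.load(n+'.npz');C=cloud(z['d'],arm.camera_params(n))
    Q=C.reshape(-1,3);ok=(z['d'].reshape(-1)>0)
    hsv=cv2.cvtColor(z['im'],cv2.COLOR_RGB2HSV).reshape(-1,3).astype(int)
    def sel(x0,x1,y0,y1,z0,z1,m=True): return ok&(Q[:,0]>x0)&(Q[:,0]<x1)&(Q[:,1]>y0)&(Q[:,1]<y1)&(Q[:,2]>z0)&(Q[:,2]<z1)&m
    p=Q[sel(.25,.7,-.45,-.25,.178,.23)]
    # crude RANSAC-ish: iterative line fit
    m=np.ones(len(p),bool)
    for _ in range(15):
        vx,vy,x0,y0=cv2.fitLine((p[m][:,:2]*1000).astype(np.float32),cv2.DIST_HUBER,0,.01,.01).ravel()
        r=np.abs((p[:,0]*1000-x0)*vy-(p[:,1]*1000-y0)*vx); m=r<max(6,r[m].std()*2)
    q=p[m]; s=q[:,0]
    print(n,'yaw',np.degrees(np.arctan2(vy,vx)) ,'pt',x0,y0,'y at x=422',y0+(422-x0)*vy/vx,'ext',s.min(),s.max(),m.sum(),len(p))
    o=(hsv[:,0]>5)&(hsv[:,0]<20)&(hsv[:,1]>110)&(hsv[:,2]>130)
    g=Q[sel(.3,.65,-.45,-.25,.19,.23,o)]; print('grip',len(g),g.mean(0) if len(g) else '',g.min(0),g.max(0))
    # leg
    l=Q[sel(.52,.66,-.42,-.28,.045,.165)]; print('leg',len(l),np.median(l,0),l.std(0)) if len(l) else 0
    for nm,b in dict(cup=(.6,.85,-.1,.1,.07,.11)).items():
        q=Q[sel(*b)]; print(nm,q.min(0),q.max(0))
E
```

```text
top yaw -7.594814 pt 448.53214 -339.34155 y at x=422 -335.80386 ext 0.3314675701526782 0.5733881695195431 265 415
grip 105 [ 0.42045727 -0.33510577  0.19876568] [ 0.39296005 -0.34546423  0.19097646] [ 0.44686519 -0.32446086  0.21101926]
leg 26 [ 0.56953613 -0.35410239  0.10480674] [0.02876319 0.0027219  0.03104179]
cup [ 0.60461443 -0.03965826  0.07002247] [0.79331546 0.03588849 0.09992681]
scene yaw -9.307641 pt 461.87787 -335.01163 y at x=422 -328.47592 ext 0.33654951920462617 0.5749251070809194 304 475
grip 85 [ 0.42390632 -0.33332106  0.19953895] [ 0.36341052 -0.34257848  0.19426186] [ 0.45130101 -0.32303551  0.20361244]
leg 116 [ 0.57242991 -0.35257603  0.10873789] [0.00222847 0.00220942 0.03505823]
cup [ 0.60792315 -0.03876843  0.07000328] [0.79335133 0.03935851 0.09465762]
```

```bash
cat >> h.py <<'E'
def to(x,y,z,yaw_y,maxmm=40):
    """tool-frame shift to target with tool down, tool-y at yaw_y deg"""
    s=arm.get_state(); r=R.from_quat(s['orientation']); p=np.array(s['tcp_pos'])
    a=np.radians(yaw_y); ty=np.array([np.cos(a),np.sin(a),0]); tz=np.array([0,0,-1.]); tx=np.cross(ty,tz)
    rt=R.from_matrix(np.stack([tx,ty,tz],1))
    w=np.degrees((r.inv()*rt).as_rotvec()); d=r.inv().apply(np.array([x,y,z])-p)*1000
    print('t',round(s['time_s'],2),'tcp',p.round(4),'gap',round(s['finger_gap'],4),'F',s['ft_force'].round(2),'M',s['torque'].round(2),'q',s['joint_positions'].round(2))
    print('shift tool mm',d.round(1),'turn deg',w.round(2),'rows',np.ceil(np.abs(d).max()/maxmm),'dist',np.linalg.norm(d).round(1))
    return d,w
E
python3 - <<'E'
from h import *
to(.48,.1,.30,82.5)
E
```

```text
t 0.1 tcp [0.1503 0.6574 0.2515] gap 0.0881 F [ 0.68 -0.45 -0.05] M [ 0.02  0.01 -0.  ] q [ 1.31  0.26  1.61  0.    1.27 -0.04]
shift tool mm [-445.6 -470.1  -47.6] turn deg [-0.11 -0.01 -5.37] rows 12.0 dist 649.5
```

Emit:
{"name": "drive_tool", "arguments": {
  "motion": [
    [0,0,-15,0,0,-5.4,88],
    [-25,-32,-5,0,0,0,88],
    [-25,-32,-5,0,0,0,88],
    [-25,-32,-5,0,0,0,88],
    [-25,-32,-5,0,0,0,88],
    [-25,-32,0,0,0,0,88],
    [-25,-32,0,0,0,0,88],
    [-25,-32,0,0,0,0,88],
    [-25,-32,0,0,0,0,88],
    [-25,-32,0,0,0,0,88]
  ],
  "newtons": 60
}}

```text
time_s: 0.93
tcp_pos: [0.3367, 0.3382, 0.2811]
orientation: [0.056, 0.998, -0.005, -0.002]
ft_force: [1.2, 1.7, 0.7]
finger_gap: 0.088
```

```bash
python3 - <<'E'
from h import *
to(.48,.1,.30,82.5)
to(.4215,-.334,.28,82.5)
E
```

```text
t 0.93 tcp [0.3367 0.3382 0.2811] gap 0.088 F [1.16 1.71 0.69] M [-0.   -0.02 -0.03] q [ 0.74 -0.13  1.97 -0.    1.31 -0.72]
shift tool mm [-168.9 -220.9  -17.2] turn deg [-0.6  -0.22  1.08] rows 6.0 dist 278.6
t 0.93 tcp [0.3367 0.3382 0.2811] gap 0.088 F [1.16 1.71 0.69] M [-0.   -0.02 -0.03] q [ 0.74 -0.13  1.97 -0.    1.31 -0.72]
shift tool mm [-159.4 -658.4    7.4] turn deg [-0.6  -0.22  1.08] rows 17.0 dist 677.5
```

Emit:
{"name": "drive_tool", "arguments": {
  "motion": [
    [-20,-36,-3,0,0,0,88],
    [-20,-36,-3,0,0,0,88],
    [-20,-36,-3,0,0,0,88],
    [-20,-36,-3,0,0,0,88],
    [-20,-36,-3,0,0,0,88],
    [-10,-40,0,0,0,0,88],
    [-5,-40,0,0,0,0,88],
    [0,-40,0,0,0,0,88],
    [0,-40,0,0,0,0,88],
    [0,-40,0,0,0,0,88]
  ]
}}

```text
time_s: 1.77
tcp_pos: [0.407, -0.0618, 0.2974]
orientation: [0.055, 0.998, -0.006, -0.002]
ft_force: [1.0, -0.1, -0.1]
finger_gap: 0.0879
```

```bash
python3 - <<'E'
from h import *
to(.4215,-.334,.28,82.5)
E
```

```text
t 1.77 tcp [ 0.407  -0.0618  0.2974] gap 0.0879 F [ 1.   -0.09 -0.05] M [ 0.03 -0.02  0.03] q [-0.2  -0.28  2.06 -0.01  1.36 -1.66]
shift tool mm [ -44.3 -268.8   20.5] turn deg [-0.7  -0.18  1.22] rows 7.0 dist 273.2
```

Emit:
{"name": "drive_tool", "arguments": {
  "motion": [
    [-8,-40,0,-0.7,-0.2,1.2,88],
    [-8,-40,0,0,0,0,88],
    [-7,-40,0,0,0,0,88],
    [-7,-40,0,0,0,0,88],
    [-7,-40,0,0,0,0,88],
    [-7,-40,0,0,0,0,88],
    [0,-25,0,0,0,0,88],
    [0,0,0,0,0,0,88]
  ]
}}

```text
time_s: 2.43
tcp_pos: [0.4093, -0.3444, 0.2952]
orientation: [0.07, 0.998, -0.0, 0.0]
ft_force: [-1.0, 0.8, -0.2]
finger_gap: 0.0878
```

```bash
python3 - <<'E'
from h import *
to(.4215,-.334,.28,82.5)
im,d,p=save('top'); cv2.imwrite('pics/t1.png',im[:,:,::-1])
im,d,p=save('scene'); cv2.imwrite('pics/s1.png',im[:,:,::-1])
E
```

```text
t 2.43 tcp [ 0.4093 -0.3444  0.2952] gap 0.0878 F [-0.98  0.78 -0.17] M [ 0.03 -0.01  0.03] q [-0.75 -0.03  1.85 -0.    1.32 -2.18]
shift tool mm [-10.6  12.   15.2] turn deg [-0.02  0.01 -0.53] rows 1.0 dist 22.1
```

View pics/s1.png

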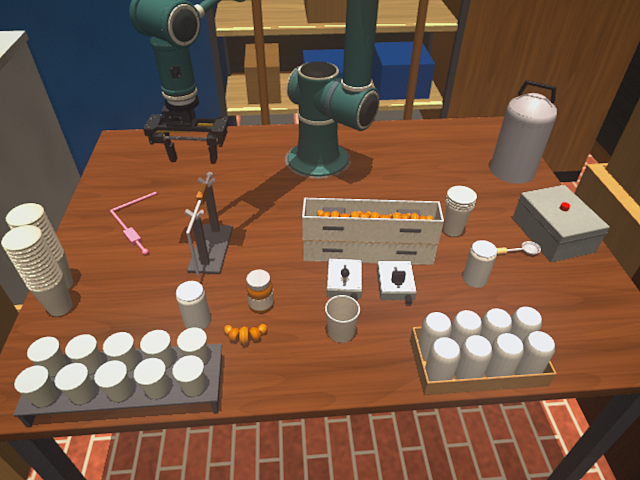

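```bash
cat >> h.py <<'E'
def proj(P,p):
    f=240/np.tan(np.radians(p['fov_y'])/2)
    c=R.from_quat(p['rotation']).inv().apply(np.atleast_2d(P)-np.array(p['origin']))
    return np.stack([c[:,0]/c[:,2]*f+p['cx'],c[:,1]/c[:,2]*f+p['cy']],1)
E
python3 - <<'E'
from h import *
s=arm.get_state(); r=R.from_quat(s['orientation']); P=s['tcp_pos']+r.apply(np.array([[0,.05,.014],[0,-.05,.014],[0,0,0]]))
print(P.round(3))
for n in('scene','top'):
    z=np.load(n+'.npz');pp=arm.camera_params(n);uv=proj(P,pp);print(n,uv.round(1))
    im=z['im'].copy()
    u,v=uv[2].astype(int)
    for a,b in uv: cv2.circle(im,(int(a),int(b)),1,(255,0,0),-1)
    c=im[max(0,v-60):v+90,max(0,u-80):u+80]
    cv2.imwrite(f'pics/c1_{n}.png',cv2.resize(c,None,fx=3.5,fy=3.5)[:,:,::-1])
E
```

```text
[[ 0.417 -0.291  0.281]
 [ 0.403 -0.39   0.281]
 [ 0.41  -0.341  0.295]]
scene [[213.5 161.2]
 [173.8 159.8]
 [192.6 155.7]]
top [[412.7 287.3]
 [448.  293. ]
 [431.3 289.7]]
```

View pics/c1_scene.png

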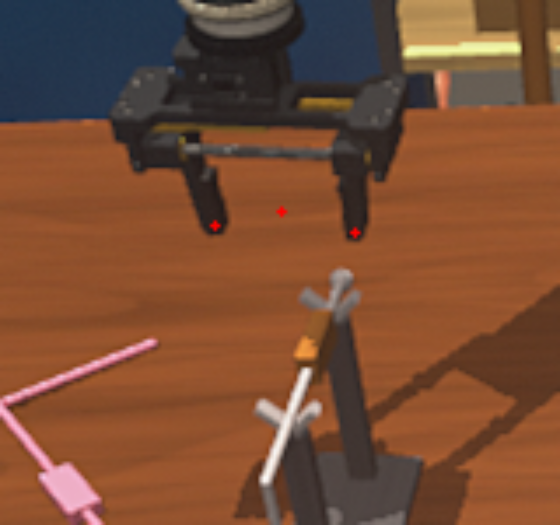

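View pics/c1_top.png

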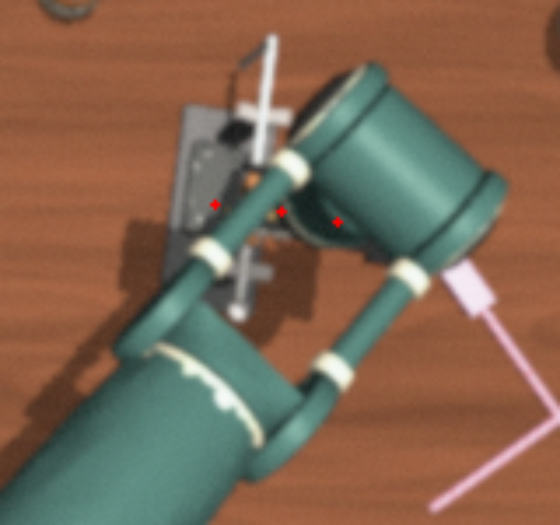

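```bash
python3 - <<'E'
from h import *
to(.4215,-.334,.23,82.5)
E
```

```text
t 2.53 tcp [ 0.4097 -0.3408  0.295 ] gap 0.0878 F [-0.57 -0.39  0.08] M [-0.02 -0.    0.04] q [-0.74 -0.03  1.85  0.    1.32 -2.17]
shift tool mm [-10.7   8.2  65.1] turn deg [ 0.14 -0.   -0.45] rows 2.0 dist 66.5
```

Emit:
{"name": "drive_tool", "arguments": {
  "motion": [
    [-10.7,8,20,0,0,-0.5,80],
    [0,0,25,0,0,0,70],
    [0,0,15,0,0,0,60],
    [0,0,0,0,0,0,60]
  ]
}}

```text
time_s: 2.87
tcp_pos: [0.4231, -0.329, 0.2348]
orientation: [0.064, 0.998, 0.002, 0.002]
ft_force: [-1.1, 0.1, -0.3]
finger_gap: 0.0634
```

```bash
python3 - <<'E'
from h import *
to(.4215,-.334,.184,82.5)
im,d,p=save('scene'); cv2.imwrite('pics/s2.png',cv2.resize(im[100:260,120:320],None,fx=4,fy=3.7)[:,:,::-1])
E
```

```text
t 2.87 tcp [ 0.4231 -0.329   0.2348] gap 0.0634 F [-1.11  0.06 -0.28] M [-0.04  0.07  0.05] q [-0.71  0.01  1.92  0.    1.21 -2.16]
shift tool mm [ 1.1 -5.3 50.7] turn deg [0.2  0.17 0.21] rows 2.0 dist 51.0
```

View pics/s2.png

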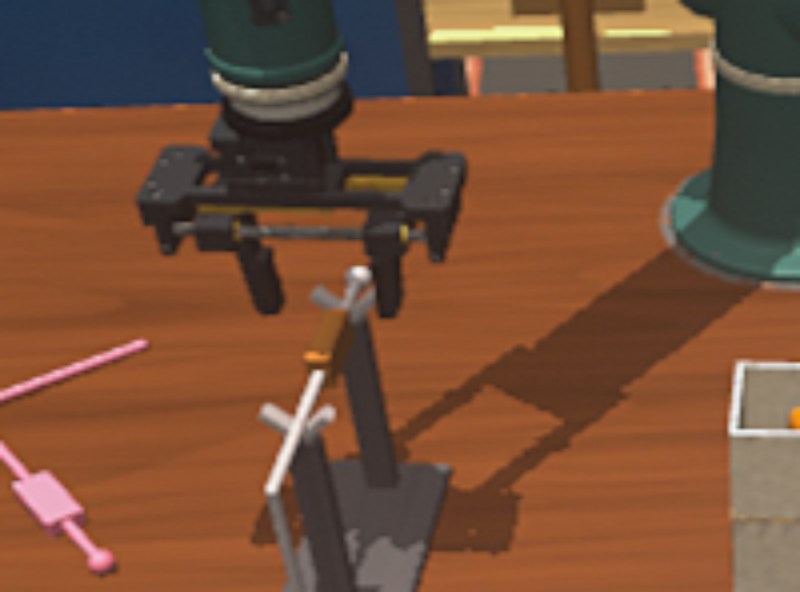

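Emit:
{"name": "drive_tool", "arguments": {
  "motion": [
    [1,-5,12,0.2,0.2,0.2,50],
    [0,0,15,0,0,0,42],
    [0,0,15,0,0,0,40],
    [0,0,6,0,0,0,40],
    [0,0,0,0,0,0,40]
  ]
}}

```text
time_s: 3.33
tcp_pos: [0.4247, -0.3329, 0.1909]
orientation: [0.063, 0.998, -0.003, 0.003]
ft_force: [0.6, 0.6, 0.2]
finger_gap: 0.0398
```

```bash
python3 - <<'E'
from h import *
to(.4215,-.334,.184,82.5)
im,d,p=save('scene'); cv2.imwrite('pics/s3.png',cv2.resize(im[100:260,120:320],None,fx=4,fy=3.7)[:,:,::-1])
E
```

```text
t 3.33 tcp [ 0.4247 -0.3329  0.1909] gap 0.0398 F [0.62 0.59 0.21] M [ 0.01  0.05 -0.04] q [-0.71  0.05  1.97 -0.    1.11 -2.15]
shift tool mm [ 3.1 -1.5  6.8] turn deg [-0.33  0.41  0.28] rows 1.0 dist 7.6
```

View pics/s3.png

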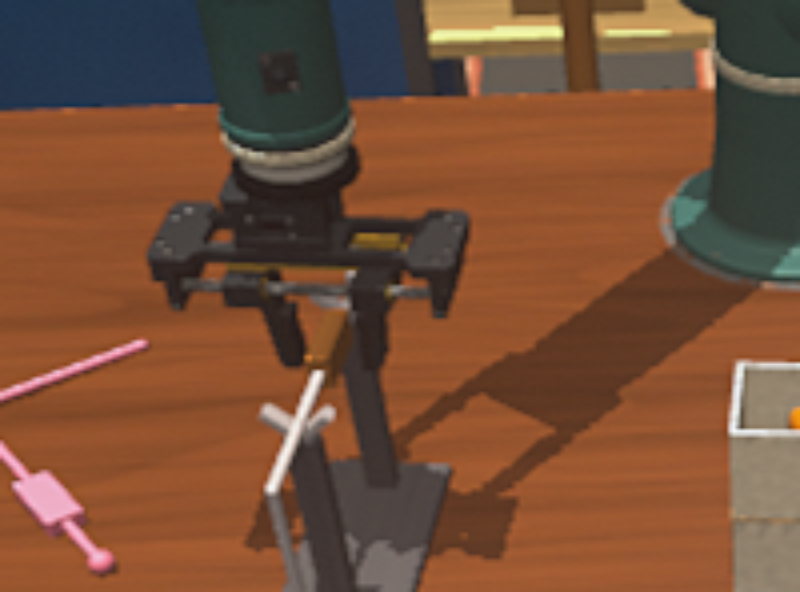

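Emit:
{"name": "drive_tool", "arguments": {
  "motion": [
    [3,-1.5,7,-0.3,0.4,0.3,30],
    [0,0,1,0,0,0,22],
    [0,0,0,0,0,0,22]
  ]
}}

```text
time_s: 3.63
tcp_pos: [0.4227, -0.3352, 0.1855]
orientation: [0.066, 0.998, -0.001, 0.002]
ft_force: [-0.7, 0.7, -0.3]
finger_gap: 0.0231
```

```bash
python3 - <<'E'
from h import *
to(.4215,-.334,.183,82.5)
E
```

```text
t 3.63 tcp [ 0.4227 -0.3352  0.1855] gap 0.0231 F [-0.68  0.66 -0.32] M [0.04 0.01 0.01] q [-0.72  0.06  1.97 -0.    1.11 -2.16]
shift tool mm [1.3 1.1 2.5] turn deg [-0.15  0.19 -0.03] rows 1.0 dist 3.0
```

Emit:
{"name": "drive_tool", "arguments": {
  "motion": [
    [0,1,2.5,-0.1,0.2,0,20],
    [0,0,0,0,0,0,10],
    [0,0,0,0,0,0,5],
    [0,0,0,0,0,0,5],
    [0,0,0,0,0,0,5],
    [0,0,0,0,0,0,5]
  ],
  "newtons": 60
}}

```text
time_s: 4.13
tcp_pos: [0.4231, -0.3358, 0.1837]
orientation: [0.066, 0.998, -0.002, 0.0]
ft_force: [-0.4, -0.9, -0.8]
finger_gap: 0.0153
```

```bash
python3 - <<'E'
from h import *
to(.4215,-.334,.183,82.5)
E
```

```text
t 4.13 tcp [ 0.4231 -0.3358  0.1837] gap 0.0153 F [-0.36 -0.93 -0.76] M [-0.13  0.   -0.05] q [-0.72  0.06  1.97 -0.    1.11 -2.15]
shift tool mm [1.8 1.6 0.7] turn deg [-0.19  0.07 -0.09] rows 1.0 dist 2.5
```

Emit:
{"name": "drive_tool", "arguments": {
  "motion": [
    [0,0,-8,0,0,0,5],
    [0,0,-12,0,0,0,5],
    [0,0,-20,0,0,0,5],
    [0,0,-25,0,0,0,5],
    [0,0,-25,0,0,0,5],
    [0,0,-30,0,0,0,5],
    [0,0,-30,0,0,0,5],
    [0,0,-25,0,0,0,5],
    [0,0,-10,0,0,0,5],
    [0,0,0,0,0,0,5]
  ],
  "newtons": 60
}}

```text
time_s: 4.97
tcp_pos: [0.4205, -0.3313, 0.3808]
orientation: [0.065, 0.998, 0.002, -0.003]
ft_force: [0.7, 0.1, -2.0]
finger_gap: 0.0157
```

```bash
python3 - <<'E'
from h import *
to(.4215,-.334,.36,82.5)
im,d,p=save('scene'); cv2.imwrite('pics/s4.png',im[:,:,::-1])
im,d,p=save('top'); cv2.imwrite('pics/t4.png',im[:,:,::-1])
E
```

```text
t 4.97 tcp [ 0.4205 -0.3313  0.3808] gap 0.0157 F [ 0.66  0.07 -2.03] M [ 0.03  0.06 -0.08] q [-0.71 -0.05  1.72 -0.    1.48 -2.15]
shift tool mm [-1.5 -2.6 20.8] turn deg [ 0.19 -0.31  0.  ] rows 1.0 dist 21.0
```

View pics/s4.png

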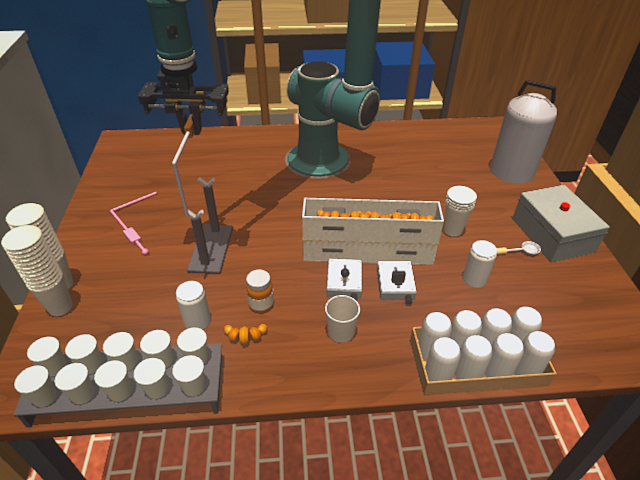

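```bash
cat >> h.py <<'E'
def leg(n='scene'):
    z=np.load(n+'.npz');C=cloud(z['d'],arm.camera_params(n));Q=C.reshape(-1,3)
    s=arm.get_state();r=R.from_quat(s['orientation']);L=r.inv().apply(Q-s['tcp_pos'])*1000
    L=L*np.array([-1,-1,-1])+0  # forward(-tool x), -tool y, up
    m=(z['d'].reshape(-1)>0)&(np.abs(L[:,0]-148)<25)&(np.abs(L[:,1])<25)&(L[:,2]<-10)&(L[:,2]>-160)
    l=L[m]; print(n,'leg fwd/lat/up',np.median(l,0).round(1),l.min(0).round(1),l.max(0).round(1),len(l))
    if len(l)>10:
        a=np.polyfit(l[:,2],l[:,0],1);b=np.polyfit(l[:,2],l[:,1],1);print('fwd(z=-150)',np.polyval(a,-150).round(1),'slope',a[0].round(4),'lat',np.polyval(b,-150).round(1),b[0].round(4))
    m=(z['d'].reshape(-1)>0)&(L[:,0]>35)&(L[:,0]<150)&(np.abs(L[:,1])<20)&(np.abs(L[:,2])<20)
    l=L[m]
    if len(l)>10: a=np.polyfit(l[:,0],l[:,2],1);b=np.polyfit(l[:,0],l[:,1],1);print('rod up slope',a.round(4),'lat',b.round(4),len(l))
E
python3 - <<'E'
from h import *
leg('scene');leg('top')
E
```

```text
scene leg fwd/lat/up [150.9  -3.4 -73.9] [ 142.7   -7.1 -141.6] [155.2   2.2 -10.2] 177
fwd(z=-150) 150.4 slope 0.0034 lat -3.1 0.0018
rod up slope [-0.0594 12.5402] lat [-2.0000e-04 -3.4056e+00] 132
top leg fwd/lat/up [147.3  -1.6 -77.3] [ 145.5   -3.8 -139.7] [152.    4.4 -10.1] 37
fwd(z=-150) 148.1 slope -0.0044 lat -1.1 -0.0004
rod up slope [-0.0691 14.1211] lat [-0.0141  1.8308] 72
```

Emit:
{"name": "drive_tool", "arguments": {
  "motion": [
    [0,10,0,0,0,-2.5,5],
    [-2,20,0,0,0,0,5],
    [-3,30,0,0,0,0,5],
    [-3,35,0,0,0,0,5],
    [-3,35,0,0,0,0,5],
    [-3,35,0,0,0,0,5],
    [-3,35,0,0,0,0,5],
    [-3,35,0,0,0,0,5],
    [-3,35,0,0,0,0,5],
    [-3,35,0,0,0,0,5]
  ]
}}

```text
time_s: 5.9
tcp_pos: [0.4635, -0.0198, 0.352]
orientation: [0.05, 0.998, 0.01, -0.025]
ft_force: [0.0, -0.5, -1.7]
finger_gap: 0.0149
```

```bash
python3 - <<'E'
from h import *
to(.507,.1654,.34,85)
E
```

```text
t 5.9 tcp [ 0.4635 -0.0198  0.352 ] gap 0.0149 F [ 0.   -0.49 -1.72] M [-0.02 -0.06  0.  ] q [-0.11 -0.16  1.87  0.02  1.48 -1.58]
shift tool mm [-25.6 188.4  13.9] turn deg [ 0.97 -2.89 -0.68] rows 5.0 dist 190.7
```

Emit:
{"name": "drive_tool", "arguments": {
  "motion": [
    [-4,30,-2,0.5,-1.5,-0.4,5],
    [-4,32,-2,0.4,-1.2,-0.2,5],
    [-4,32,-1,0,0,0,5],
    [-4,32,0,0,0,0,5],
    [-4,30,0,0,0,0,5],
    [-4,15,0,0,0,0,5],
    [0,5,0,0,0,0,5],
    [0,0,0,0,0,0,5]
  ]
}}

```text
time_s: 6.57
tcp_pos: [0.493, 0.1682, 0.3332]
orientation: [0.039, 0.999, -0.002, -0.019]
ft_force: [0.4, -0.2, -2.6]
finger_gap: 0.0156
```

```bash
python3 - <<'E'
from h import *
to(.507,.1654,.26,85)
im,d,p=save('scene'); cv2.imwrite('pics/s5.png',im[:,:,::-1])
leg()
E
```

```text
t 6.57 tcp [0.493  0.1682 0.3332] gap 0.0156 F [ 0.35 -0.18 -2.64] M [0.   0.07 0.01] q [ 0.28 -0.05  1.8   0.01  1.43 -1.22]
shift tool mm [-17.   -1.3  72.6] turn deg [-0.29 -2.19  0.47] rows 2.0 dist 74.6
scene leg fwd/lat/up [150.6  -2.3 -73.4] [ 146.2   -7.4 -145.2] [154.9   1.6 -10.5] 156
fwd(z=-150) 150.5 slope 0.0038 lat -3.0 0.0069
rod up slope [-0.0575 10.4548] lat [-1.1000e-03 -1.9868e+00] 129
```

View pics/s5.png

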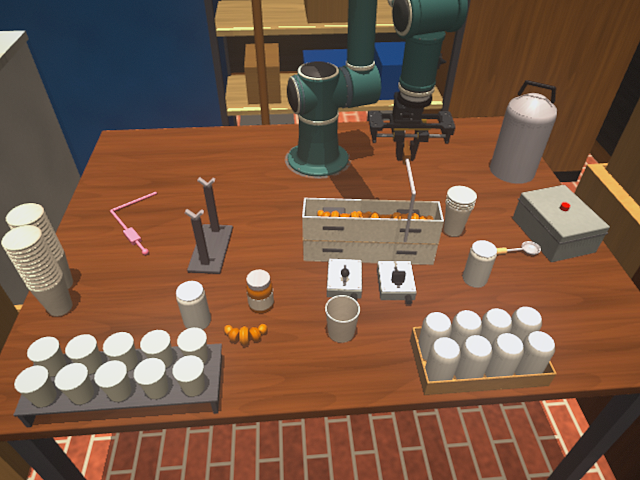

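Emit:
{"name": "drive_tool", "arguments": {
  "motion": [
    [-10,0,5,-0.3,-2,0.4,5],
    [-8,-1,15,0,-0.5,0,5],
    [0,0,20,0,0,0,5],
    [0,0,20,0,0,0,5],
    [0,0,5,0,0,0,5],
    [0,0,0,0,0,0,5]
  ]
}}

```text
time_s: 7.12
tcp_pos: [0.5084, 0.1561, 0.2619]
orientation: [0.047, 0.999, -0.003, 0.001]
ft_force: [0.1, 0.3, -2.2]
finger_gap: 0.0156
```

```bash
python3 - <<'E'
from h import *
to(.507,.1654,.23,85)
im,d,p=save('scene'); 
leg()
z=np.load('scene.npz');C=cloud(z['d'],p)
Q=C.reshape(-1,3)
m=(Q[:,0]>.36)&(Q[:,0]<.56)&(Q[:,1]>.0)&(Q[:,1]<.3)&(Q[:,2]>.15)&(Q[:,2]<.2)
print('carton top z max pct',np.percentile(Q[m,2],[50,95,99,100]).round(4))
E
```

```text
t 7.12 tcp [0.5084 0.1561 0.2619] gap 0.0156 F [ 0.06  0.27 -2.21] M [ 0.02  0.05 -0.05] q [ 0.25 -0.01  1.9  -0.01  1.26 -1.22]
shift tool mm [ 2.4  9.4 31.8] turn deg [-0.35  0.09 -0.37] rows 1.0 dist 33.2
scene leg fwd/lat/up [150.5  -1.8 -75.3] [ 144.    -6.8 -147. ] [154.8   2.  -10.4] 146
fwd(z=-150) 150.0 slope 0.0056 lat -2.5 0.0068
rod up slope [-0.0529  9.6162] lat [ 0.0055 -2.108 ] 124
carton top z max pct [0.1567 0.1629 0.1642 0.1659]
```

Emit:
{"name": "drive_tool", "arguments": {
  "motion": [
    [0,9,5,-0.3,0,-0.3,5],
    [0,0,12,0,0,0,5],
    [0,0,10,0,0,0,5],
    [0,0,0,0,0,0,5],
    [0,0,0,0,0,0,5]
  ]
}}

```text
time_s: 7.58
tcp_pos: [0.5113, 0.1651, 0.2365]
orientation: [0.045, 0.999, 0.001, 0.004]
ft_force: [0.3, -0.2, -2.0]
finger_gap: 0.0152
```

```bash
python3 - <<'E'
from h import *
to(.507,.1654,.195,85)
im,d,p=save('scene'); cv2.imwrite('pics/s6.png',cv2.resize(im[200:320,320:480],None,fx=5,fy=5,interpolation=cv2.INTER_CUBIC)[:,:,::-1])
leg()
E
```

```text
t 7.58 tcp [0.5113 0.1651 0.2365] gap 0.0152 F [ 0.33 -0.18 -2.02] M [ 0.05  0.01 -0.04] q [ 0.27  0.01  1.92 -0.    1.2  -1.21]
shift tool mm [ 4.6 -0.1 41.4] turn deg [ 0.09  0.4  -0.14] rows 2.0 dist 41.7
scene leg fwd/lat/up [150.1  -1.7 -72.7] [ 145.    -6.7 -146. ] [154.    1.8 -10.1] 144
fwd(z=-150) 149.7 slope 0.009 lat -2.6 0.0082
rod up slope [-0.033   8.0495] lat [ 0.0094 -2.4401] 118
```

View pics/s6.png

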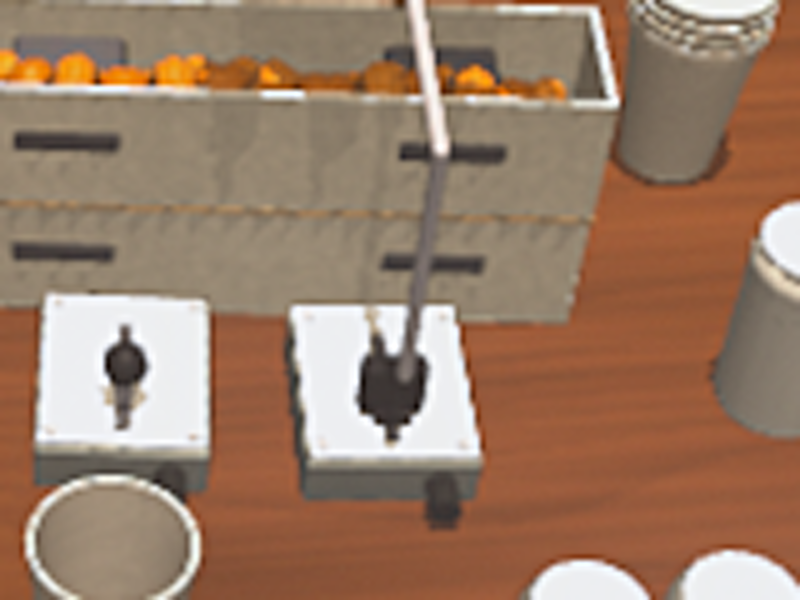

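Emit:
{"name": "drive_tool", "arguments": {
  "motion": [
    [0,-3,10,0,0.4,0,5],
    [0,0,12,0,0,0,5],
    [0,0,2,0,0,0,5],
    [0,0,0,0,0,0,5]
  ]
}}

```text
time_s: 7.97
tcp_pos: [0.5116, 0.1622, 0.211]
orientation: [0.044, 0.999, 0.001, 0.001]
ft_force: [0.5, -0.1, -2.6]
finger_gap: 0.0154
```

```bash
python3 - <<'E'
from h import *
to(.511,.1624,.195,85)
im,d,p=save('scene'); cv2.imwrite('pics/s7.png',cv2.resize(im[200:320,320:480],None,fx=5,fy=5,interpolation=cv2.INTER_CUBIC)[:,:,::-1])
leg()
E
```

```text
t 7.97 tcp [0.5116 0.1622 0.211 ] gap 0.0154 F [ 0.54 -0.12 -2.64] M [ 0.03  0.07 -0.05] q [ 0.26  0.03  1.95  0.    1.16 -1.22]
shift tool mm [ 0.6  0.1 16. ] turn deg [ 0.11  0.06 -0.1 ] rows 1.0 dist 16.0
scene leg fwd/lat/up [ 149.8   -1.6 -100.9] [ 123.   -23.4 -159.6] [155.4   9.5 -10.8] 178
fwd(z=-150) 134.5 slope 0.1722 lat -4.6 0.0307
rod up slope [-0.0209  7.5093] lat [-0.0016 -1.4566] 115
```

View pics/s7.png

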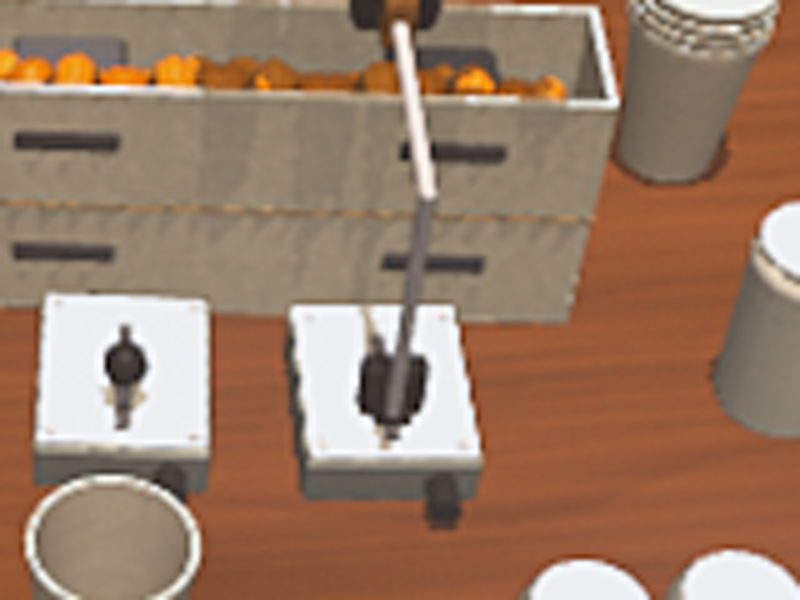

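Emit:
{"name": "drive_tool", "arguments": {
  "motion": [
    [0,0,8,0,0,0,5],
    [0,0,8,0,0,0,5],
    [0,0,0,0,0,0,5],
    [0,0,0,0,0,0,5]
  ]
}}

```text
time_s: 8.35
tcp_pos: [0.5117, 0.1622, 0.1935]
orientation: [0.045, 0.999, 0.001, 0.001]
ft_force: [1.8, -0.3, -2.2]
finger_gap: 0.0153
```

```bash
python3 - <<'E'
from h import *
to(.511,.1624,.195,85)
im,d,p=save('scene'); cv2.imwrite('pics/s8.png',cv2.resize(im[200:320,320:480],None,fx=5,fy=5,interpolation=cv2.INTER_CUBIC)[:,:,::-1])
E
```

```text
t 8.35 tcp [0.5117 0.1622 0.1935] gap 0.0153 F [ 1.76 -0.28 -2.18] M [ 0.01  0.08 -0.01] q [ 0.26  0.05  1.96  0.    1.13 -1.22]
shift tool mm [ 0.7  0.1 -1.5] turn deg [ 0.12  0.06 -0.11] rows 1.0 dist 1.6
```

View pics/s8.png

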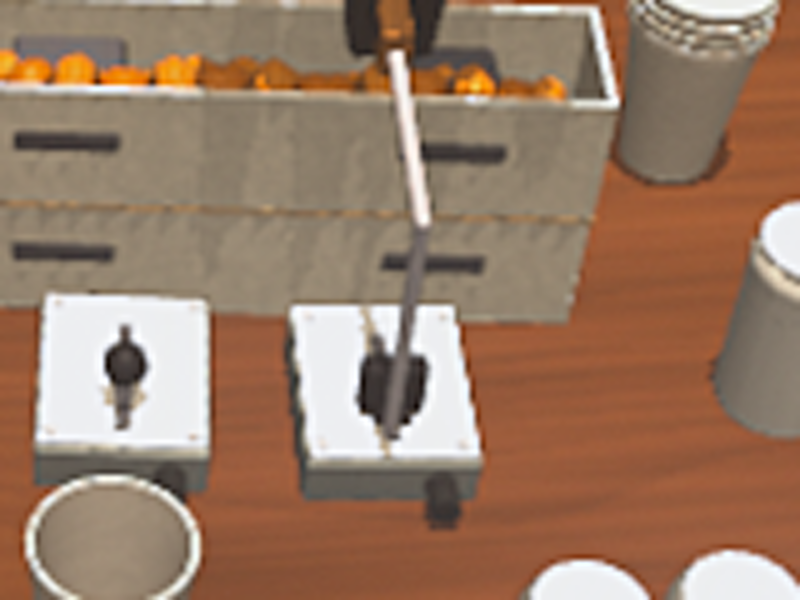

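```bash
cat >> h.py <<'E'
def samp(k):
    a=[]
    for i in range(k):
        arm.grab_frame('scene'); s=arm.get_state(); a.append(np.r_[s['ft_force'],s['torque'],np.array(s['tcp_pos'])*1000])
    a=np.array(a); print('t',round(s['time_s'],2),'mean F',a[:,:3].mean(0).round(2),'std',a[:,:3].std(0).round(2),'M',a[:,3:6].mean(0).round(2),'Fx',a[:,0].round(1),'tcp',a[-1,6:].round(2),'first',a[0,6:].round(2))
    return a
E
python3 - <<'E'
from h import *
samp(6)
E
```

```text
t 8.7 mean F [-0.32 -0.01 -2.32] std [0.56 0.37 0.33] M [0.03 0.04 0.  ] Fx [-0.9  0.3 -0.2 -0.7 -0.8  0.6] tcp [512.11 162.33 194.41] first [511.62 162.21 193.7 ]
```

Emit:
{"name": "drive_tool", "arguments": {
  "motion": [
    [4,0,0,0,0,0,5],
    [4,0,0,0,0,0,5],
    [2,0,0,0,0,0,5],
    [0,0,0,0,0,0,5]
  ]
}}

```text
time_s: 9.03
tcp_pos: [0.5014, 0.1634, 0.1951]
orientation: [0.045, 0.999, 0.001, 0.002]
ft_force: [0.8, -0.7, -1.7]
finger_gap: 0.0154
```

```bash
python3 - <<'E'
from h import *
samp(4); to(.5,.1624,.1935,85)
E
```

```text
t 9.23 mean F [-0.09  0.52 -2.71] std [0.31 0.36 0.18] M [-0.01  0.08 -0.02] Fx [ 0.  -0.1  0.3 -0.6] tcp [502.06 163.36 195.12] first [501.59 163.37 195.12]
t 9.23 tcp [0.5021 0.1634 0.1951] gap 0.0153 F [-0.58  0.72 -2.97] M [-0.01  0.05 -0.05] q [ 0.27  0.03  1.98  0.    1.13 -1.22]
shift tool mm [ 2.  -1.1  1.6] turn deg [ 0.17  0.2  -0.12] rows 1.0 dist 2.8
```

Emit:
{"name": "drive_tool", "arguments": {
  "motion": [
    [2,0,0,0,0,0,5],
    [2,0,0,0,0,0,5],
    [2,0,0,0,0,0,5],
    [1,0,0,0,0,0,5]
  ]
}}

```text
time_s: 9.57
tcp_pos: [0.4949, 0.164, 0.195]
orientation: [0.045, 0.999, 0.001, 0.002]
ft_force: [0.2, -0.2, -2.6]
finger_gap: 0.0157
```

```bash
python3 - <<'E'
from h import *
samp(4)
E
```

```text
t 9.77 mean F [ 0.    0.1  -2.49] std [0.33 0.12 0.49] M [-0.02  0.04 -0.  ] Fx [ 0.5 -0.1 -0.1 -0.3] tcp [495.25 163.98 195.18] first [494.77 163.98 195.02]
```

Emit:
{"name": "drive_tool", "arguments": {
  "motion": [
    [1.5,0,0,0,0,0,5],
    [1.5,0,0,0,0,0,5],
    [1.5,0,0,0,0,0,5]
  ]
}}

```text
time_s: 10.02
tcp_pos: [0.4915, 0.1644, 0.1953]
orientation: [0.045, 0.999, 0.001, 0.003]
ft_force: [2.4, 0.6, -4.0]
finger_gap: 0.0156
```

```bash
python3 - <<'E'
from h import *
samp(4)
E
```

```text
t 10.22 mean F [ 1.39  0.12 -2.99] std [0.13 0.21 0.09] M [-0.01 -0.3   0.01] Fx [1.5 1.3 1.5 1.2] tcp [491.3  164.39 195.34] first [491.18 164.39 195.26]
```

Emit:
{"name": "drive_tool", "arguments": {
  "motion": [
    [1.5,0,0,0,0,0,5],
    [1.5,0,0,0,0,0,5],
    [1.5,0,0,0,0,0,5],
    [1.5,0,0,0,0,0,5],
    [1.5,0,0,0,0,0,5],
    [1.5,0,0,0,0,0,5]
  ]
}}

```text
time_s: 10.72
tcp_pos: [0.4824, 0.1651, 0.1953]
orientation: [0.045, 0.999, 0.001, 0.003]
ft_force: [1.6, 0.2, -3.8]
finger_gap: 0.0158
```

```bash
python3 - <<'E'
from h import *
samp(3);to(.48,.1655,.195,85)
E
```

```text
t 10.87 mean F [ 1.15 -0.28 -3.09] std [0.4  0.45 0.66] M [-0.04 -0.2   0.03] Fx [1.7 0.8 0.9] tcp [482.26 165.17 195.38] first [482.06 165.17 195.27]
t 10.87 tcp [0.4823 0.1652 0.1954] gap 0.0157 F [ 0.92 -0.6  -2.54] M [-0.07 -0.15  0.07] q [ 0.28 -0.01  2.02  0.    1.12 -1.2 ]
shift tool mm [2.3 0.1 0.4] turn deg [ 0.19  0.37 -0.15] rows 1.0 dist 2.3
```

Emit:
{"name": "drive_tool", "arguments": {
  "motion": [
    [1.2,0,0,0,0,0,5],
    [1.2,0,0,0,0,0,5],
    [1,0,0,0,0,0,5]
  ]
}}

```text
time_s: 11.12
tcp_pos: [0.479, 0.1655, 0.1955]
orientation: [0.045, 0.999, 0.001, 0.004]
ft_force: [2.2, -0.1, -4.9]
finger_gap: 0.0155
```

Emit:
{"name": "drive_tool", "arguments": {
  "motion": [
    [1,0,0,0,0,0,5],
    [1,0,0,0,0,0,5]
  ]
}}

```text
time_s: 11.28
tcp_pos: [0.477, 0.1657, 0.1954]
orientation: [0.045, 0.999, 0.002, 0.004]
ft_force: [3.5, -0.4, -3.8]
finger_gap: 0.0154
```

```bash
python3 - <<'E'
from h import *
samp(2)
E
```

```text
t 11.38 mean F [ 2.02 -0.5  -3.3 ] std [0.6  0.25 0.04] M [-0.05 -0.43 -0.03] Fx [1.4 2.6] tcp [477.   165.68 195.51] first [476.95 165.7  195.44]
```

Emit:
{"name": "drive_tool", "arguments": {
  "motion": [
    [1,0,0,0,0,0,5],
    [1,0,0,0,0,0,5]
  ]
}}

```text
time_s: 11.55
tcp_pos: [0.4762, 0.1658, 0.1957]
orientation: [0.045, 0.999, 0.002, 0.005]
ft_force: [5.3, -0.6, -5.0]
finger_gap: 0.0152
```

Emit:
{"name": "drive_tool", "arguments": {
  "motion": [
    [1,0,0,0,0,0,5],
    [1,0,0,0,0,0,5]
  ]
}}

```text
time_s: 11.72
tcp_pos: [0.4756, 0.166, 0.1959]
orientation: [0.045, 0.999, 0.002, 0.007]
ft_force: [5.9, -0.2, -6.5]
finger_gap: 0.0156
```

```bash
python3 - <<'E'
from h import *
samp(2)
E
```

```text
t 11.82 mean F [ 4.62 -0.83 -5.2 ] std [0.3  0.16 0.13] M [-0.14 -0.96  0.02] Fx [4.9 4.3] tcp [475.54 165.96 195.99] first [475.53 165.95 195.95]
```

Emit:
{"name": "drive_tool", "arguments": {
  "motion": [
    [1.3,0,0,0,0,0,5],
    [1.3,0,0,0,0,0,5]
  ]
}}

```text
time_s: 11.98
tcp_pos: [0.4748, 0.1661, 0.1963]
orientation: [0.045, 0.999, 0.002, 0.009]
ft_force: [6.8, -0.2, -5.6]
finger_gap: 0.015
```

```bash
python3 - <<'E'
from h import *
samp(3)
E
```

```text
t 12.13 mean F [ 5.49 -0.72 -5.61] std [0.27 0.46 0.32] M [-0.08 -1.05  0.02] Fx [5.6 5.7 5.1] tcp [474.71 166.13 196.32] first [474.7  166.11 196.32]
```

Emit:
{"name": "drive_tool", "arguments": {
  "motion": [
    [1.6,0,0,0,0.1,0,5]
  ]
}}

```text
time_s: 12.22
tcp_pos: [0.4743, 0.1662, 0.1965]
orientation: [0.045, 0.999, 0.002, 0.01]
ft_force: [7.7, -0.2, -6.3]
finger_gap: 0.0153
```

```bash
python3 - <<'E'
from h import *
samp(4)
E
```

```text
t 12.42 mean F [ 6.   -0.41 -5.83] std [0.46 0.37 0.28] M [-0.12 -1.19  0.01] Fx [6.5 6.4 5.8 5.3] tcp [474.29 166.24 196.63] first [474.25 166.23 196.55]
```

```bash
python3 - <<'E'
from h import *
samp(4)
E
```

```text
t 12.62 mean F [ 6.53 -0.76 -6.  ] std [0.57 0.52 0.3 ] M [-0.12 -1.15 -0.02] Fx [6.1 6.8 7.3 5.9] tcp [474.32 166.22 196.65] first [474.31 166.26 196.63]
```

Emit:
{"name": "drive_tool", "arguments": {
  "motion": [
    [1.8,0,0,0,0.1,0,5]
  ]
}}

```text
time_s: 12.7
tcp_pos: [0.474, 0.1663, 0.1969]
orientation: [0.045, 0.999, 0.002, 0.011]
ft_force: [8.0, -0.9, -6.9]
finger_gap: 0.0158
```

```bash
python3 - <<'E'
from h import *
a=samp(22); print('last half',a[11:,:3].mean(0))
im,d,p=save('scene'); cv2.imwrite('pics/s9.png',cv2.resize(im[170:300,320:480],None,fx=5,fy=4.6,interpolation=cv2.INTER_CUBIC)[:,:,::-1])
E
```

```text
t 13.8 mean F [ 6.53 -0.7  -5.87] std [0.57 0.37 0.54] M [-0.15 -1.28 -0.02] Fx [5.7 6.6 7.7 6.4 6.4 6.  6.1 6.8 7.3 6.9 5.6 7.5 6.  6.2 7.2 6.  6.4 7.
 6.3 6.9 6.8 5.9] tcp [473.88 166.35 197.  ] first [473.88 166.37 196.99]
last half [ 6.56222541 -0.73520566 -5.74106578]
```

View pics/s9.png

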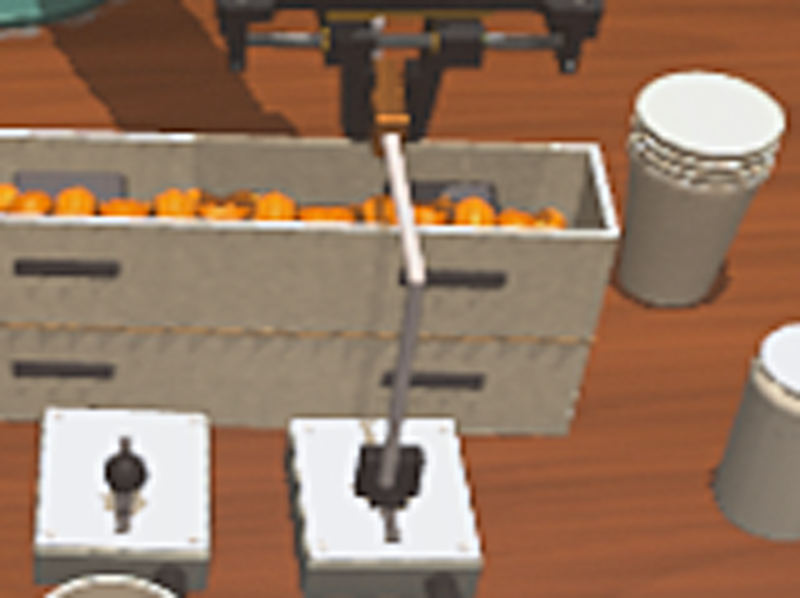

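Emit:
{"name": "drive_tool", "arguments": {
  "motion": [
    [2.0,0,0,0,0.1,0,5]
  ]
}}

```text
time_s: 13.93
tcp_pos: [0.4735, 0.1665, 0.1973]
orientation: [0.045, 0.999, 0.002, 0.012]
ft_force: [8.2, -1.5, -6.2]
finger_gap: 0.0151
```

```bash
python3 - <<'E'
from h import *
a=samp(24)
z=np.load('scene.npz');C=cloud(z['d'],arm.camera_params('scene'));Q=C.reshape(-1,3)
m=(Q[:,0]>.56)&(Q[:,0]<.7)&(Q[:,1]>.09)&(Q[:,1]<.22)&(Q[:,2]>.055)&(Q[:,2]<.072)&(np.abs(Q[:,1]-.153)>.008)
print(Q[m].mean(0),m.sum(),Q[m].min(0),Q[m].max(0))
leg()
E
```

```text
t 15.13 mean F [ 6.82 -0.77 -6.  ] std [0.46 0.54 0.46] M [-0.16 -1.36 -0.03] Fx [6.5 7.  7.2 6.6 6.4 6.2 7.5 6.5 7.5 6.7 6.8 7.4 6.5 7.  5.8 7.6 7.2 6.7
 6.  6.9 7.3 7.2 6.6 6.6] tcp [473.43 166.54 197.48] first [473.39 166.5  197.39]
[0.61975882 0.16568807 0.06565272] 44 [0.60793967 0.1430027  0.05620155] [0.62633523 0.17677339 0.07196107]
scene leg fwd/lat/up [ 149.    -1.9 -130.3] [ 129.9  -22.6 -159.8] [161.9  22.6 -10.2] 273
fwd(z=-150) 145.1 slope 0.0612 lat -4.3 0.0258
rod up slope [-0.0115  6.5356] lat [ 0.0048 -1.9855] 103
```

```bash
python3 - <<'E'
from h import *
to(.485,.1655,.196,85)
E
```

```text
t 15.13 tcp [0.4734 0.1665 0.1975] gap 0.0154 F [ 6.62 -0.05 -5.  ] M [-0.17 -1.39 -0.04] q [ 0.29 -0.04  2.04 -0.    1.11 -1.19]
shift tool mm [-11.6  -0.    1.7] turn deg [ 0.33  1.34 -0.12] rows 1.0 dist 11.7
```

Emit:
{"name": "drive_tool", "arguments": {
  "motion": [
    [-4,0,0,0,0,0,5],
    [-4,0,0,0,0,0,5],
    [-4,0,0,0.1,0.5,0,5],
    [-3,0,0,0.1,0.8,0,5],
    [0,0,0,0,0,0,5]
  ]
}}

```text
time_s: 15.55
tcp_pos: [0.4866, 0.1653, 0.1976]
orientation: [0.045, 0.999, 0.001, -0.004]
ft_force: [0.6, -0.0, -2.2]
finger_gap: 0.0157
```

```bash
python3 - <<'E'
from h import *
samp(3)
im,d,p=save('scene'); cv2.imwrite('pics/s10.png',cv2.resize(im[170:300,320:480],None,fx=5,fy=4.6,interpolation=cv2.INTER_CUBIC)[:,:,::-1])
to(.488,.1655,.23,85)
E
```

```text
t 15.7 mean F [-0.52 -0.23 -2.54] std [0.66 0.23 0.62] M [0.01 0.03 0.02] Fx [-0.7 -1.2  0.4] tcp [485.9  165.23 197.35] first [486.27 165.28 197.45]
t 15.75 tcp [0.4858 0.1652 0.1974] gap 0.0152 F [-0.03  0.3  -2.15] M [-0.    0.09  0.08] q [ 0.28  0.    2.    0.    1.14 -1.21]
shift tool mm [ -1.9   0.5 -32.6] turn deg [ 0.09 -0.45 -0.12] rows 1.0 dist 32.7
```

View pics/s10.png

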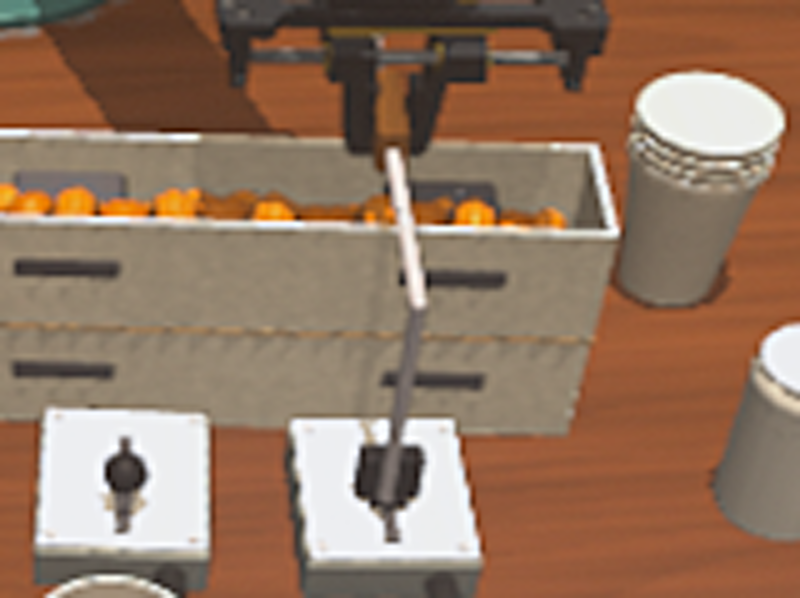

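Free of the paddle (still drawn home). Lifting.

Emit:
{"name": "drive_tool", "arguments": {
  "motion": [
    [0,0,-6,0,-0.4,0,5],
    [0,0,-12,0,0,0,5],
    [0,0,-20,0,0,0,5],
    [0,0,-25,0,0,0,5],
    [0,0,-30,0,0,0,5],
    [0,0,-30,0,0,0,5],
    [0,0,-25,0,0,0,5],
    [0,0,-10,0,0,0,5],
    [0,0,0,0,0,0,5]
  ]
}}

```text
time_s: 16.5
tcp_pos: [0.4822, 0.1647, 0.3674]
orientation: [0.044, 0.999, 0.001, -0.001]
ft_force: [-0.2, -1.1, -2.5]
finger_gap: 0.0155
```

```bash
python3 - <<'E'
from h import *
im,d,p=save('scene'); leg()
z=np.load('scene.npz');C=cloud(z['d'],arm.camera_params('scene'));Q=C.reshape(-1,3)
m=(Q[:,0]>.56)&(Q[:,0]<.7)&(Q[:,1]>.09)&(Q[:,1]<.22)&(Q[:,2]>.052)&(Q[:,2]<.09)
r=cv2.minAreaRect((Q[m][:,:2]*1000).astype(np.float32)); print('paddle now',r)
to(.4231,-.3358,.37,82.4)
E
```

```text
scene leg fwd/lat/up [150.7  -1.5 -70.5] [ 144.4   -6.8 -143.2] [156.    2.5 -10.3] 173
fwd(z=-150) 150.3 slope 0.0043 lat -2.2 0.0064
rod up slope [-0.068  11.4306] lat [ 0.0056 -1.7968] 127
paddle now ((616.0013427734375, 160.15069580078125), (34.465518951416016, 18.281030654907227), 81.92768859863281)
t 16.55 tcp [0.4821 0.1647 0.3666] gap 0.0156 F [ 0.86  0.12 -1.16] M [-0.01  0.05  0.01] q [ 0.28 -0.1   1.79  0.    1.45 -1.2 ]
shift tool mm [  14.6 -503.7   -3.9] turn deg [ 0.06 -0.11  2.54] rows 13.0 dist 504.0
```

Emit:
{"name": "drive_tool", "arguments": {
  "motion": [
    [0,-10,0,0,0,2.5,5],
    [0,-20,0,0,0,0,5],
    [-1,-30,0,0,0,0,5],
    [-1,-35,0,0,0,0,5],
    [-1,-35,0,0,0,0,5],
    [-1,-35,0,0,0,0,5],
    [-1,-35,0,0,0,0,5],
    [-1,-35,0,0,0,0,5],
    [-1,-35,0,0,0,0,5],
    [-1,-35,0,0,0,0,5]
  ]
}}

```text
time_s: 17.38
tcp_pos: [0.4412, -0.1431, 0.3456]
orientation: [0.06, 0.998, 0.003, -0.014]
ft_force: [0.5, 0.4, -1.8]
finger_gap: 0.0155
```

```bash
python3 - <<'E'
from h import *
to(.4231,-.3358,.37,82.4)
E
```

```text
t 17.38 tcp [ 0.4412 -0.1431  0.3456] gap 0.0155 F [ 0.52  0.35 -1.83] M [-0.03 -0.05 -0.03] q [-0.36 -0.17  1.89 -0.    1.45 -1.82]
shift tool mm [  -4.2 -193.4  -25.2] turn deg [ 0.18 -1.67  0.76] rows 5.0 dist 195.1
```

Emit:
{"name": "drive_tool", "arguments": {
  "motion": [
    [0,-25,-10,0.1,-0.8,0.4,5],
    [-1,-30,-8,0.1,-0.8,0.3,5],
    [-1,-32,-6,0,0,0,5],
    [-1,-32,-2,0,0,0,5],
    [-1,-30,0,0,0,0,5],
    [0,-20,0,0,0,0,5],
    [0,-8,0,0,0,0,5],
    [0,0,0,0,0,0,5],
    [0,0,0,0,0,0,5]
  ]
}}

```text
time_s: 18.13
tcp_pos: [0.4106, -0.3297, 0.3498]
orientation: [0.071, 0.997, 0.007, -0.014]
ft_force: [0.4, -0.7, -1.9]
finger_gap: 0.0156
```

```bash
python3 - <<'E'
from h import *
to(.4231,-.3358,.28,82.4)
E
```

```text
t 18.13 tcp [ 0.4106 -0.3297  0.3498] gap 0.0156 F [ 0.4  -0.74 -1.93] M [-0.02  0.07 -0.04] q [-0.72 -0.05  1.77 -0.01  1.45 -2.15]
shift tool mm [-15.4  -5.1  69.3] turn deg [ 0.67 -1.7  -0.54] rows 2.0 dist 71.2
```

Emit:
{"name": "drive_tool", "arguments": {
  "motion": [
    [-8,-3,5,0.4,-1.2,-0.3,5],
    [-7,-2,15,0.3,-0.6,-0.3,5],
    [0,0,20,0,0,0,5],
    [0,0,15,0,0,0,5],
    [0,0,5,0,0,0,5],
    [0,0,0,0,0,0,5],
    [0,0,0,0,0,0,5]
  ]
}}

```text
time_s: 18.72
tcp_pos: [0.4263, -0.3257, 0.2844]
orientation: [0.061, 0.998, 0.003, -0.0]
ft_force: [0.1, -0.7, -2.3]
finger_gap: 0.0153
```

```bash
python3 - <<'E'
from h import *
to(.4231,-.3358,.23,82.4)
im,d,p=save('scene'); leg(); cv2.imwrite('pics/s11.png',cv2.resize(im[80:240,120:320],None,fx=4,fy=3.7,interpolation=cv2.INTER_CUBIC)[:,:,::-1])
E
```

```text
t 18.72 tcp [ 0.4263 -0.3257  0.2844] gap 0.0153 F [ 0.07 -0.74 -2.31] M [-0.01  0.11  0.01] q [-0.7  -0.02  1.86  0.01  1.3  -2.15]
shift tool mm [  1.9 -10.8  54.3] turn deg [ 0.35 -0.03  0.59] rows 2.0 dist 55.4
scene leg fwd/lat/up [150.3  -4.3 -72.1] [ 144.5   -7.9 -144.7] [154.2   0.9 -10.5] 154
fwd(z=-150) 149.9 slope 0.0009 lat -4.5 0.0078
rod up slope [-0.0391  7.3466] lat [ 9.0000e-04 -3.7482e+00] 126
```

View pics/s11.png

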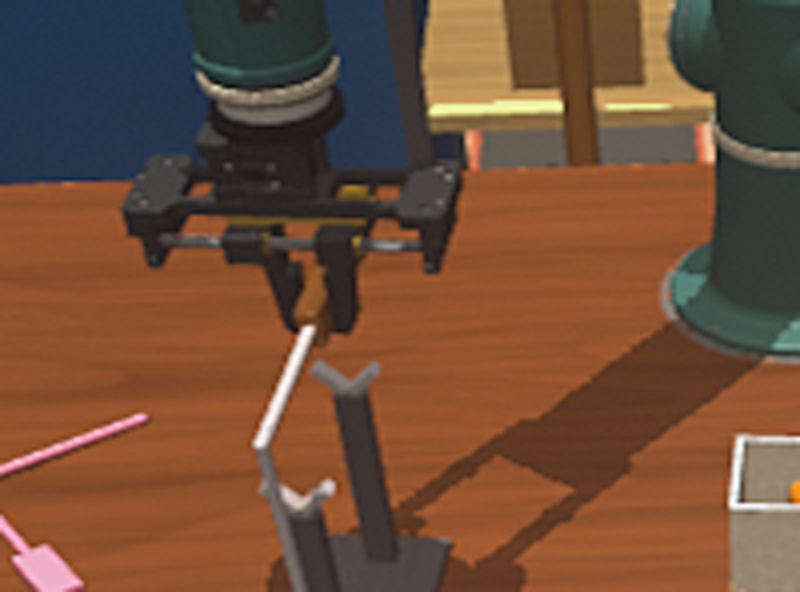

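Emit:
{"name": "drive_tool", "arguments": {
  "motion": [
    [1,-8,5,0.3,0,0.5,5],
    [1,-3,10,0,0,0,5],
    [0,0,14,0,0,0,5],
    [0,0,12,0,0,0,5],
    [0,0,0,0,0,0,5],
    [0,0,0,0,0,0,5]
  ]
}}

```text
time_s: 19.27
tcp_pos: [0.4246, -0.3396, 0.245]
orientation: [0.066, 0.998, -0.003, 0.003]
ft_force: [-0.7, -0.2, -1.9]
finger_gap: 0.0156
```

```bash
python3 - <<'E'
from h import *
to(.4231,-.3358,.195,82.4)
im,d,p=save('scene'); leg(); cv2.imwrite('pics/s12.png',cv2.resize(im[80:240,120:320],None,fx=4,fy=3.7,interpolation=cv2.INTER_CUBIC)[:,:,::-1])
E
```

```text
t 19.27 tcp [ 0.4246 -0.3396  0.245 ] gap 0.0156 F [-0.65 -0.21 -1.92] M [ 0.02  0.04 -0.02] q [-0.72  0.02  1.9  -0.    1.22 -2.16]
shift tool mm [ 2.3  3.8 50. ] turn deg [-0.28  0.39  0.04] rows 2.0 dist 50.2
scene leg fwd/lat/up [150.1  -3.7 -71.3] [ 143.5   -7.5 -144.8] [156.    2.3 -10.1] 146
fwd(z=-150) 149.1 slope 0.013 lat -4.0 0.0065
rod up slope [-0.039   7.9969] lat [ 0.0069 -4.13  ] 128
```

View pics/s12.png

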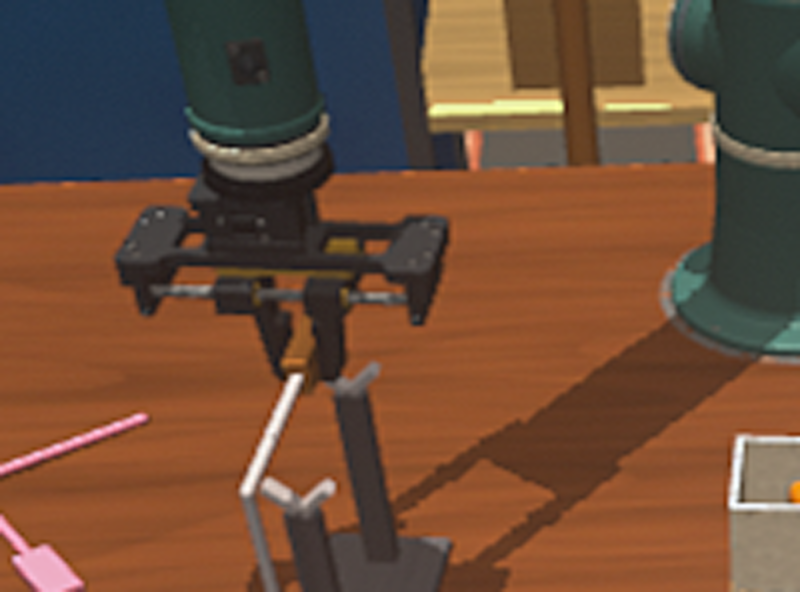

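Emit:
{"name": "drive_tool", "arguments": {
  "motion": [
    [2,3,3,-0.3,0.4,0,5],
    [0,0,10,0,0,0,5],
    [0,0,10,0,0,0,5],
    [0,0,4,0,0,0,5],
    [0,0,0,0,0,0,5],
    [0,0,0,0,0,0,5]
  ]
}}

```text
time_s: 19.82
tcp_pos: [0.4232, -0.3365, 0.2164]
orientation: [0.066, 0.998, -0.0, 0.0]
ft_force: [0.5, 0.3, -2.6]
finger_gap: 0.0154
```

```bash
python3 - <<'E'
from h import *
im,d,p=save('scene'); leg(); cv2.imwrite('pics/s13.png',cv2.resize(im[100:260,120:320],None,fx=4,fy=3.7,interpolation=cv2.INTER_CUBIC)[:,:,::-1])
to(.4231,-.3358,.185,82.4)
E
```

```text
scene leg fwd/lat/up [149.7  -4.2 -72.1] [ 144.6   -8.4 -143.7] [154.9   2.4 -11.3] 135
fwd(z=-150) 149.5 slope 0.0033 lat -4.5 0.009
rod up slope [-0.0325  5.0985] lat [-0.0107 -1.4242] 133
t 19.87 tcp [ 0.4232 -0.3364  0.2164] gap 0.0156 F [-0.36 -0.32 -2.1 ] M [ 0.01  0.06 -0.03] q [-0.72  0.04  1.93  0.    1.17 -2.16]
shift tool mm [ 0.2  0.6 31.4] turn deg [0.   0.02 0.03] rows 1.0 dist 31.4
```

View pics/s13.png

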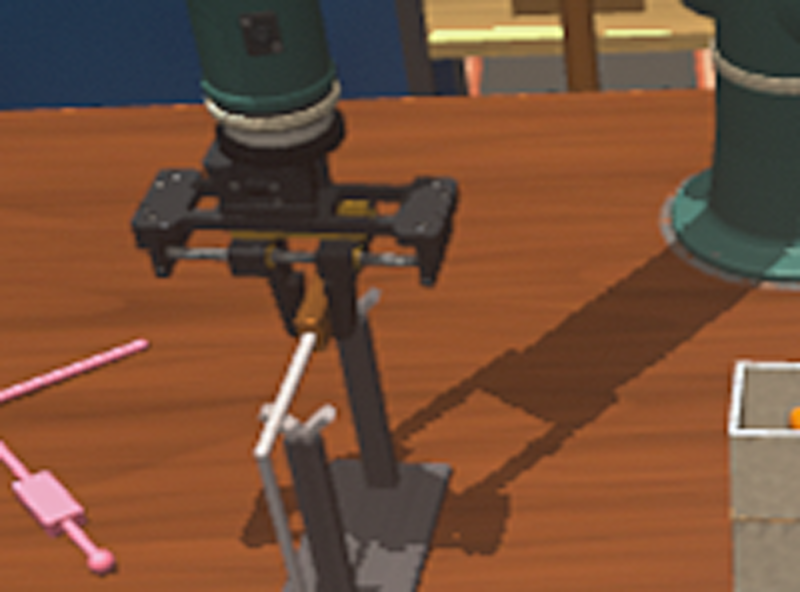

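Aligned above the Vs, matching the grasp pose. Lowering the rest.

Emit:
{"name": "drive_tool", "arguments": {
  "motion": [
    [0,0,8,0,0,0,5],
    [0,0,9,0,0,0,5],
    [0,0,6,0,0,0,5],
    [0,0,3,0,0,0,5],
    [0,0,0,0,0,0,5]
  ]
}}

```text
time_s: 20.28
tcp_pos: [0.4237, -0.3368, 0.1884]
orientation: [0.066, 0.998, -0.0, 0.001]
ft_force: [0.0, -0.4, -2.6]
finger_gap: 0.0157
```

```bash
python3 - <<'E'
from h import *
samp(2)
to(.4231,-.3358,.1837,82.4)
E
```

```text
t 20.38 mean F [-0.02 -0.08 -2.42] std [0.04 0.22 0.13] M [0.07 0.08 0.02] Fx [-0.1  0. ] tcp [ 423.95 -336.99  189.16] first [ 423.67 -336.76  188.57]
t 20.38 tcp [ 0.424  -0.337   0.1892] gap 0.0155 F [ 0.02 -0.3  -2.55] M [0.01 0.05 0.07] q [-0.72  0.06  1.96  0.    1.12 -2.16]
shift tool mm [1.  1.1 5.5] turn deg [-0.07  0.13  0.04] rows 1.0 dist 5.7
```

Emit:
{"name": "drive_tool", "arguments": {
  "motion": [
    [0.8,1,3,0,0,0,5],
    [0,0,2,0,0,0,5],
    [0,0,0.5,0,0,0,5],
    [0,0,0,0,0,0,5]
  ]
}}

```text
time_s: 20.72
tcp_pos: [0.4238, -0.3364, 0.1842]
orientation: [0.066, 0.998, -0.001, 0.002]
ft_force: [0.2, -0.0, -2.2]
finger_gap: 0.0154
```

```bash
python3 - <<'E'
from h import *
samp(3)
to(.4231,-.3358,.1837,82.4)
im,d,p=save('scene'); leg(); cv2.imwrite('pics/s14.png',cv2.resize(im[100:260,120:320],None,fx=4,fy=3.7,interpolation=cv2.INTER_CUBIC)[:,:,::-1])
E
```

```text
t 20.87 mean F [-0.07 -0.   -2.49] std [0.49 0.78 0.68] M [-0.01  0.05 -0.01] Fx [-0.7  0.1  0.4] tcp [ 423.96 -336.47  184.45] first [ 423.91 -336.37  184.31]
t 20.87 tcp [ 0.424  -0.3365  0.1844] gap 0.0158 F [ 0.44  0.62 -1.79] M [-0.01  0.06 -0.04] q [-0.72  0.06  1.97  0.    1.11 -2.16]
shift tool mm [0.9 0.5 0.7] turn deg [-0.15  0.25  0.04] rows 1.0 dist 1.3
scene leg fwd/lat/up [149.7  -4.1 -76.2] [ 143.    -7.7 -148.2] [155.3   1.6 -10. ] 126
fwd(z=-150) 149.1 slope 0.0068 lat -4.6 0.0094
rod up slope [-0.0261  4.3414] lat [-0.0189 -0.9787] 213
```

View pics/s14.png

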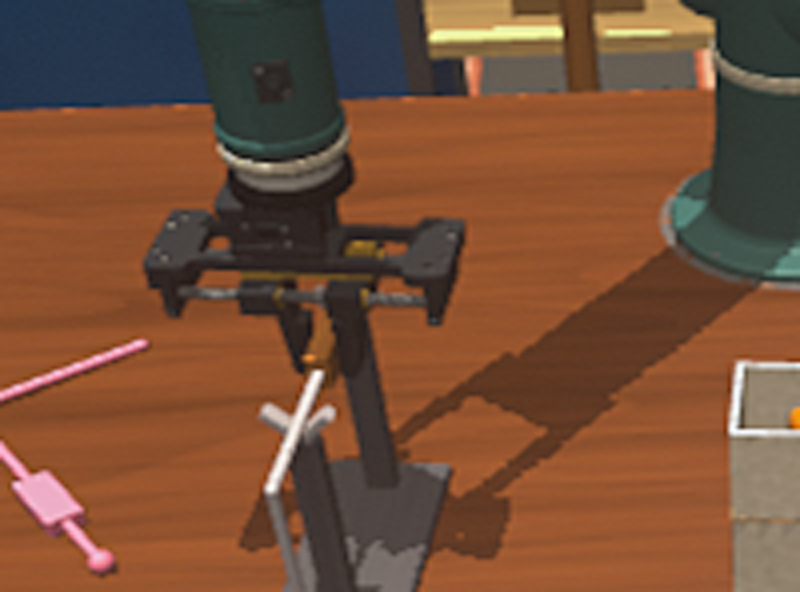

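Emit:
{"name": "drive_tool", "arguments": {
  "motion": [
    [0.5,0,1,0,0.2,0,5],
    [0,0,0.7,0,0,0,5],
    [0,0,0.3,0,0,0,5]
  ]
}}

```text
time_s: 21.17
tcp_pos: [0.4237, -0.3365, 0.1835]
orientation: [0.066, 0.998, -0.001, 0.001]
ft_force: [-1.5, 1.5, -0.2]
finger_gap: 0.0158
```

```bash
python3 - <<'E'
from h import *
samp(4)
E
```

```text
t 21.37 mean F [-1.16  1.27  0.91] std [0.54 0.27 0.45] M [ 0.18  0.22 -0.01] Fx [-1.6 -0.7 -1.8 -0.5] tcp [ 423.72 -336.48  183.46] first [ 423.72 -336.48  183.5 ]
```

Emit:
{"name": "drive_tool", "arguments": {
  "motion": [
    [0,0,0,0,0,0,17],
    [0,0,0,0,0,0,20],
    [0,0,0,0,0,0,26],
    [0,0,0,0,0,0,32],
    [0,0,0,0,0,0,36],
    [0,0,0,0,0,0,36]
  ]
}}

```text
time_s: 21.87
tcp_pos: [0.4252, -0.338, 0.1846]
orientation: [0.066, 0.998, -0.003, 0.003]
ft_force: [0.1, 0.0, -1.0]
finger_gap: 0.036
```

```bash
python3 - <<'E'
from h import *
to(.4231,-.3358,.25,82.4)
im,d,p=save('scene'); leg(); cv2.imwrite('pics/s15.png',cv2.resize(im[100:260,120:320],None,fx=4,fy=3.7,interpolation=cv2.INTER_CUBIC)[:,:,::-1])
E
```

```text
t 21.87 tcp [ 0.4252 -0.338   0.1846] gap 0.036 F [ 0.07  0.05 -1.05] M [ 0.01  0.01 -0.  ] q [-0.72  0.06  1.96 -0.    1.1  -2.15]
shift tool mm [  2.    1.5 -65.4] turn deg [-0.34  0.32  0.03] rows 2.0 dist 65.4
scene leg fwd/lat/up [148.5  -5.5 -74.1] [ 142.6   -8.8 -149.2] [153.3   0.3 -10.4] 133
fwd(z=-150) 148.0 slope 0.0026 lat -5.5 0.0075
rod up slope [-0.0572  5.5441] lat [-0.0087 -3.3037] 225
```

View pics/s15.png

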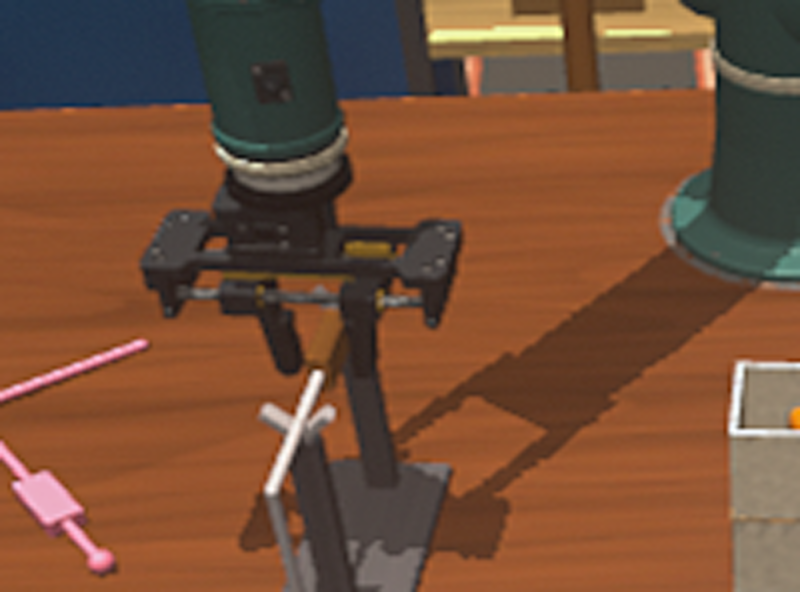

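Released, rod in both Vs. Move up straight.

Emit:
{"name": "drive_tool", "arguments": {
  "motion": [
    [0,1,-6,0,0,0,36],
    [0,0,-10,0,0,0,36],
    [0,0,-15,0,0,0,36],
    [0,0,-25,0,0,0,36],
    [0,0,-30,0,0,0,36],
    [0,0,-30,0,0,0,36],
    [0,0,-15,0,0,0,36],
    [0,0,0,0,0,0,36],
    [0,0,0,0,0,0,36]
  ]
}}

```text
time_s: 22.67
tcp_pos: [0.4241, -0.3353, 0.3263]
orientation: [0.066, 0.998, -0.003, 0.003]
ft_force: [-0.4, 0.8, -0.3]
finger_gap: 0.0362
```

```bash
python3 - <<'E'
from h import *
a=np.load
im,d,p=save('scene'); cv2.imwrite('pics/s16.png',im[:,:,::-1])
C=cloud(d,p);Q=C.reshape(-1,3)
hsv=cv2.cvtColor(im,cv2.COLOR_RGB2HSV).reshape(-1,3).astype(int)
def sel(x0,x1,y0,y1,z0,z1,m=True): return (Q[:,0]>x0)&(Q[:,0]<x1)&(Q[:,1]>y0)&(Q[:,1]<y1)&(Q[:,2]>z0)&(Q[:,2]<z1)&m
o=(hsv[:,0]>5)&(hsv[:,0]<20)&(hsv[:,1]>150)&(hsv[:,2]>150)
g=Q[sel(.3,.65,-.45,-.25,.15,.23,o)]; print('grip',cv2.minAreaRect((g[:,:2]*1000).astype(np.float32)),g[:,2].mean())
l=Q[sel(.52,.66,-.42,-.28,.045,.165)];print('leg',np.median(l,0),l.std(0))
c=Q[sel(.38,.56,-.12,.32,.145,.175)];print('carton',cv2.minAreaRect((c[:,:2]*1000).astype(np.float32)))
c=Q[sel(.56,.72,.09,.22,.052,.09)];print('paddle',cv2.minAreaRect((c[:,:2]*1000).astype(np.float32)))
to(.42,-.33,.3,82)
E
```

```text
grip ((427.5437927246094, -337.0540466308594), (50.8396110534668, 12.82756519317627), 3.928586006164551) 0.1994124000230981
leg [ 0.57317651 -0.35285557  0.10802882] [0.00198914 0.00237917 0.03444653]
carton ((485.7115173339844, 106.49797821044922), (360.6877746582031, 91.3995361328125), 82.79878234863281)
paddle ((615.9842529296875, 160.11117553710938), (34.22514724731445, 20.28778648376465), 88.11172485351562)
t 22.72 tcp [ 0.4242 -0.3353  0.3263] gap 0.0358 F [ 0.95  0.73 -0.77] M [ 0.02 -0.01 -0.08] q [-0.71 -0.03  1.8  -0.    1.37 -2.15]
shift tool mm [ 5.   4.9 26.2] turn deg [-0.36  0.36  0.44] rows 1.0 dist 27.1
```

View pics/s16.png

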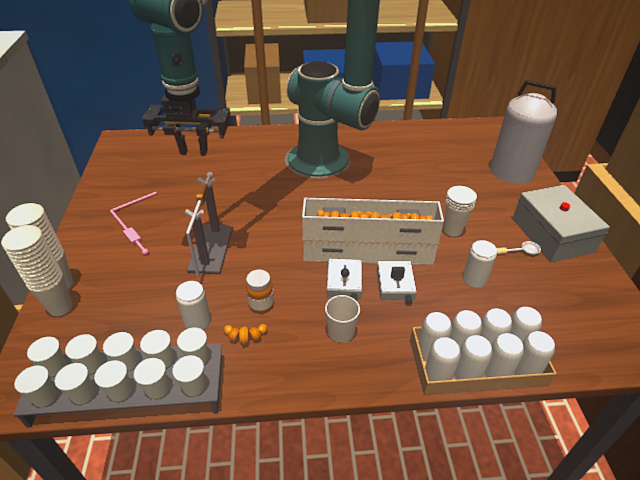

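```bash
python3 -c "
from rig import arm
print(arm.job_done())"
```

```text
the job is handed in; nothing more can be done
None
```

The paddle lever is drawn home against its stop and the hook is back in its stand, released. The job was handed in at about 23 s of the 61 s; no verdict was reported.

- **Pull:** The wrist sensor read a sideways pull of about 6.5 N for 1.1 s, then about 6.8 N for another 1.2 s. Friction added roughly 3.5 N downwards, so I estimate the total contact force at 7.5–8 N. The sensor noise was about 0.5 N. The arm stopped advancing while the force rose, and the pose stayed steady during both holds.
- **Lever:** The camera puts its centre about 16 mm nearer the cartons than at the start, and it stayed there after the hook left.
- **Hook:** In the last picture it lies in both Vs with the leg hanging ahead. The leg and the top of the grip are within about 1 mm of where they were first measured. The last grip-centre reading was about 7 mm off, from a shorter visible patch (51 mm instead of 59 mm). I put that down to what was visible, because the leg reading did not shift.
- **Everything else:** The cartons read within 2 mm of their start. The ball-topped lever and the bystanders look unmoved in the picture; I did not measure them. The gripper is open and about 14 cm above the hook, touching nothing.

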